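Fetch the garlic from behind the jars

ROBOT

A 6-joint arm with a two-finger parallel gripper is mounted at the origin on a cart in front of the work surface, level with it; the furniture and walls round the work are solid. World frame = base frame: x ahead of the robot, y to its left, z up, the work surface at z = 0. Lengths are in m, angles in rad, forces in N, time in s.
With the tool pointing down it reaches from about 0.3 to 0.85 m from the base axis. Payload 4.2 kg.
Tool frame: the origin (TCP) lies at the centre of the arm's flange, where the gripper is bolted on; the fingertips stand 191 mm ahead of it and the grasp point (between the pads) lies 172 mm ahead of it (ctrl.finger_overhang is the distance from the TCP to the fingertips, in m); x points along the fingers, y is the direction in which the jaws open and shut, and the axes are right-handed (so a half turn about x gives the same grasp; the last joint's range is limited). The gripper opens to 91 mm and grips with 3 to 60 N. Pads are 32 mm wide; open, the fingers measure 118 mm over their backs; the gripper's body (76 mm by 178 mm) begins 60 mm behind the grasp point.
Start: joints at [1.238, 0.32, 1.565, -0, 1.257, -0.02], TCP at [0.177, 0.547, 0.405] pointing down, gripper open.
Joint ranges: [-3.11, 3.11], [-0.84, 2.01], [0.21, 2.61], [-1.34, 4.49], [0.05, 2.63], [-2.56, 2.56]. Speed limits (rad/s): [2.57, 2.57, 3.14, 3.14, 3.14, 3.14].

INTERFACE

Orientations are given as a 3x3 rotation matrix whose columns are the frame's x, y, z axes.
In Python, from rig import ctrl gives the robot as it stands.
- The arm moves only by the tool carry_out, never from a script. Its argument "commands" is a list of rows, each a list of 6 numbers: the shift along the world's x, y, z in cm, then the turn, a rotation vector about the world's x, y, z in degrees. In form: [[tx, ty, tz, rx, ry, rz], ...]. A call has 1 to 10 rows; each row shifts and turns the commanded pose from where the row before left it; what a row does not reach is not made up. A row lasts 1/10 s, in which the tool goes at most 50 mm and 8.59 degrees, less where a joint would pass 70% of its speed; a pose out of reach is approached as far as the arm can. A call is refused whole if a number of a shift passes 5 or a number of a turn 8.59, either way. A call with a gripper value outside its range is refused whole. "grip" is the finger opening in cm, from 0 to 9.12, set as the call begins (left out, the last holds). The fingers move at their own pace and stop on an object; "force" is the grip in N (left out, the last holds). Time passes only in rows, so rows that do not move let the fingers close. It gives the time, the measured TCP pose, the force and the opening at its end, in the units of the state.
- ctrl.observe(): the state, without advancing time (a new reading comes with each control period).
- ctrl.capture(name): name is "side" or "top" or "wrist"; returns the picture (480x640x3 uint8, red, green, blue); there is no depth.
- ctrl.camera_model(name): a dict with "fovy" (degrees; the focal length in pixels is half the picture's height over the tangent of half this angle, whatever the lens; pixels are square), "cx", "cy" (the principal point, pixels), "dist_coeffs" ([k1, k2, p1, p2, k3] as OpenCV has them; the pictures are not rectified), "position" and "orientation" of the camera in the world. Camera axes: x right, y up, looking along -z (the intrinsics and any distortion apply to the point x, -y, -z); pixel columns grow to the right and rows downward; lengths in m; the calibration is good to about 2 mm. A picture is of the moment at which its call begins: read the wrist's pose just before it. camera_model takes no time and is no camera call; for the wrist camera it gives the pose at the moment of the call.
- ctrl.sign_off(): hands the job in, once; it reports no verdict.
Trained networks look in the newest picture that a camera, given by its name, has taken for a name from the list of things; names that differ only in an ending like _2 or _b are one class to them, and where a whole thing is asked for, a point or a joint stands for the part that bears it (a point fixed in the world has none). Each returns a list of dicts, best first, with "score" (0 to 1); they miss things now and then, are a little off and sometimes report something else, mostly with a low value. They report only what shows in the picture. A call takes as long as a camera call. They do not tell look-alikes from the thing itself.
- ctrl.boxes_of(camera, target): "centre" ([x, y, z] in m, in world coordinates, good to about 4 mm: the middle of the surface that is visible of it).
- ctrl.outline_of(camera, target): "pixels" (480x640 bool, what is visible of it).
- ctrl.mark_of(camera, target): "centre" ([x, y, z] in m, in world coordinates, good to about 4 mm: a listed point, or the origin of a listed thing).
The state is a dict: "clock": time; "q": joint angles; "joint_vel": joint speeds; "joint_efforts": joint torques, N m; "eef_pos": TCP position; "eef_rot": TCP orientation; "ft_force": force on the tool from outside, world axes, zero at the start; "wrist_torque": the same for the moment, N m; "finger_gap": finger opening in m.
Only numpy, scipy, OpenCV 4.12 (cv2) and the standard library are available. Lean on these libraries where they do the work, as an engineer would, in place of code of your own. Each camera call takes 0.05 s, during which the arm holds its last target. There are 200 camera calls.

TASK

The garlic bulb is hemmed in on the cork mat by a tall jar, a squeeze bottle and a spice jar: move all three of these off to stand on the wooden board, then put the garlic upright in the middle of the small plate, and only after that put the jar, the bottle and the spice jar each back upright exactly where it stood before. Leave the sugar jar and the cup where they are, and knock nothing over.

Things in the scene. Friction and masses are not known exactly. Their poses are not given: they have to be found in the camera images.
- garlic: whitish garlic bulb, 60 x 57 mm wide at the belly (about 20 to 25 mm up) and 58 mm high with its pointed neck up; stands loose near the back of the cork mat; origin at the centre of its underside, z up; about 40 g
- tall_jar: tall round clear jar, part-filled with white, with a wide dark grey lid (lid is fixed on); diameter 66 mm up to 75 mm, slightly waisted under the lid, lid 66 mm, 121 mm high; origin at the centre of its underside, z up; about 0.26 kg
- squeeze_bottle: round translucent squeeze bottle standing on the mat, with a red collar and thin dark nozzle; body diameter 57 mm up to 50 mm, about 53 mm at 75 mm, tapering fast above, 122 mm high to the nozzle tip; origin at the centre of its underside, z up; about 0.21 kg
- spice_jar: slim round spice jar with a black cap; diameter 44 mm up to 75 mm, cap 43 mm, 106 mm high; origin at the centre of its underside, z up; about 0.11 kg
- mat: flat cork mat lying on the worktop, fixed, 180 (x) x 270 (y) x 4 mm thick; origin at the centre of its underside; the garlic, the tall jar, the squeeze bottle and the spice jar stand on it: one in front of the garlic and one at each side, which is where varies
- board: narrow pale wooden board lying on the worktop, fixed, 130 (x) x 280 (y) x 15 mm thick, to the left or right in front of the mat; origin at the centre of its underside; the side area
- plate: small round off-white plate standing on the worktop, fixed, outer diameter 99 mm, rim 16 mm high, its flat floor 9 mm above the worktop (flat to 20 mm from the centre, then rising to the rim); empty, on the other side from the board; origin at the centre of its underside
- sugar_jar: bystander to leave alone: squat round glass jar of white sugar with a light brown lid, 72 mm diameter, 81 mm high, loose, to the left of the mat; origin at the centre of its underside
- cup: bystander to leave alone: cream cup with a handle, 87 x 111 mm and 72 mm high, brown inside, loose, to the right of the mat; origin at the centre of its underside
There are look-alikes about, which are no part of the job. Leave any yellow look-alike of the spice_jar alone. There is more than one size of the garlic; the job needs the larger.

How it is judged:
By the outcome, as a careful person would: the job done as asked, in the order asked, and still so for the second after the job is handed in, with the robot touching nothing.
It also fails if it takes over 144 s, if anything falls off the work surface, if the arm or the gripper's body presses on something with over 40 N, if the wrist force passes 120 N, or if a joint passes its speed limit or range.

## Working session

There is one attempt and no reset: what is moved stays moved. The work goes in short steps, Python scripts to look and compute and a tool call to move; the robot and the scene stay as the last step left them, time stands still between calls to the robot, and variables do not carry over. Pictures are saved under pics/ and viewed, about 12 in all and at most 16, crops included, and the job is handed in when it is done.

Besides the shell and the picture viewer there is one more tool, called as a command line: name --pt "numbers of a row" for each row, then --argument value for the rest. carry_out: Moves the arm, as the interface text tells. Its arguments: {"type":"object","properties":{"commands":{"type":"array","items":{"type":"array","items":{"type":"number"}}},"grip":{"type":"number"},"force":{"type":"number"}},"required":["commands"]}

```bash
ls; mkdir -p pics
python3 - <<'E'
from rig import ctrl
import cv2,numpy as np
for n in("top","side"):
    im=ctrl.capture(n); cv2.imwrite(f"pics/{n}0.png",im[:,:,::-1])
    m=ctrl.camera_model(n); print(n,{k:np.round(v,3).tolist() for k,v in m.items()} )
    for t in("garlic","tall_jar","squeeze_bottle","spice_jar","mat","board","plate","sugar_jar","cup"):
        print(t,[(round(d["score"],2),np.round(d["centre"],3).tolist()) for d in ctrl.mark_of(n,t)])
print(ctrl.observe())
E
```

```text
pics
top {'fovy': 53.835, 'cx': 325.247, 'cy': 238.924, 'dist_coeffs': [-0.034, 0.0, 0.0, 0.0, 0.0], 'position': [0.461, 0.022, 1.011], 'orientation': [[-0.003, 0.99, -0.138], [-1.0, -0.004, -0.008], [-0.008, 0.138, 0.99]]}
garlic [(0.86, [0.7, -0.015, 0.004]), (0.83, [0.628, -0.216, -0.002])]
tall_jar [(0.69, [0.69, -0.117, 0.004])]
squeeze_bottle [(0.59, [0.605, -0.023, 0.005])]
spice_jar [(0.87, [0.722, 0.191, 0.0]), (0.8, [0.672, 0.07, 0.004])]
mat [(0.67, [0.656, -0.016, -0.001])]
board [(0.79, [0.444, 0.231, -0.001])]
plate [(0.85, [0.447, -0.201, -0.004])]
sugar_jar [(0.6, [0.664, 0.296, -0.002]), (0.43, [0.444, 0.231, 0.001])]
cup [(0.72, [0.739, -0.279, 0.004])]
side {'fovy': 57.491, 'cx': 326.03, 'cy': 244.203, 'dist_coeffs': [-0.014, 0.0, 0.0, 0.0, 0.0], 'position': [0.39, -0.62, 0.56], 'orientation': [[0.955, 0.19, -0.228], [-0.296, 0.58, -0.759], [-0.012, 0.792, 0.61]]}
garlic [(0.85, [0.623, -0.22, -0.004]), (0.51, [0.702, -0.012, 0.005])]
tall_jar [(0.6, [0.686, -0.116, 0.002])]
squeeze_bottle [(0.65, [0.599, -0.022, 0.007]), (0.49, [0.456, -0.197, -0.002])]
spice_jar 
[... 428 characters left out ...]
44e+00, -2.00189701e-02]), 'joint_vel': array([-3.37639826e-04,  7.48253410e-04, -1.32322586e-03,  4.59224667e-04,
        4.86325612e-05,  2.18171625e-04]), 'joint_efforts': array([ 2.06488935e-04, -4.12345648e+01, -2.32238173e+01,  7.28833722e-02,
        3.76108882e-02, -1.08184190e-05]), 'eef_pos': array([0.17693075, 0.54709092, 0.40477623]), 'eef_rot': array([[ 2.92949311e-05,  3.07699931e-01,  9.51483448e-01],
       [ 1.13364696e-04,  9.51483441e-01, -3.07699932e-01],
       [-9.99999993e-01,  1.16878680e-04, -7.00866723e-06]]), 'ft_force': array([-0.05028551,  0.92150784,  0.25417834]), 'wrist_torque': array([ 0.00328042, -0.00523131,  0.02836356]), 'finger_gap': 0.09126646231877265}
```

View pics.

View pics/top0.png

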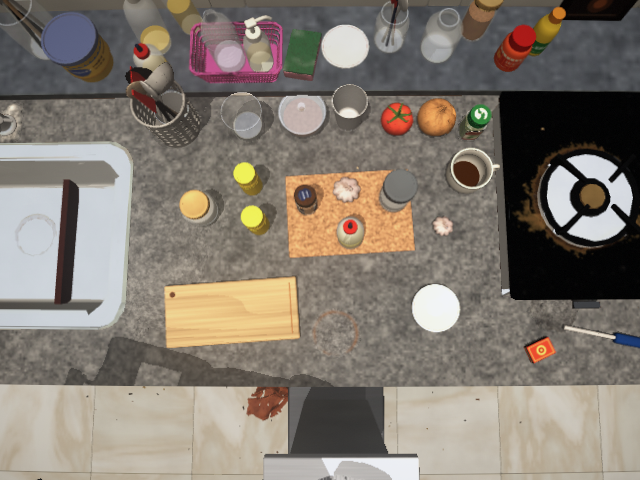

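View pics/side0.png

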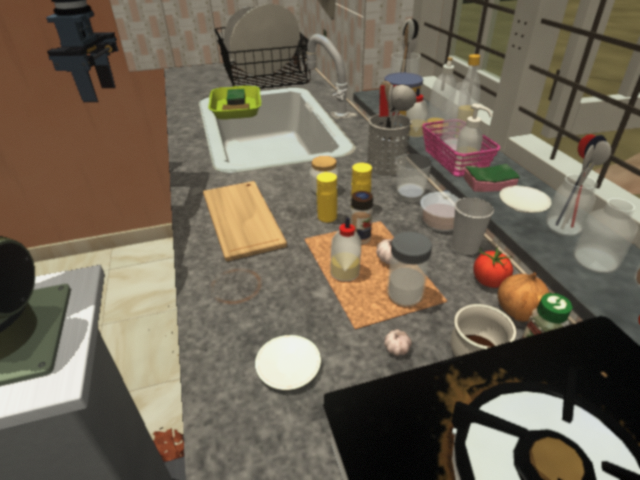

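Garlic candidates in the top picture are (347,188), large and on the mat, and (443,226), small and on the worktop. I choose the first. Spice jar candidates are (305,198) with a black cap on the mat, and yellow ones at (247,178) and (255,219). I choose the black-capped one. The jar is at (399,190), the bottle at (350,232), the board at (232,312) and the plate at (436,308). I'll check the choice in a wrist view from above the mat.

carry_out --pt "2.4 -2.84 0.25 0 0 0.9" --pt "2.4 -2.84 0.25 0 0 0.9" --pt "2.4 -2.84 0.25 0 0 0.9" --pt "2.4 -2.84 0.25 0 0 0.9" --pt "2.4 -2.84 0.25 0 0 0.9" --pt "2.4 -2.84 0.25 0 0 0.9" --pt "2.4 -2.84 0.25 0 0 0.9" --pt "2.4 -2.84 0.25 0 0 0.9" --pt "2.4 -2.84 0.25 0 0 0.9" --pt "2.4 -2.84 0.25 0 0 0.9"

```text
clock: 2.0
eef_pos: [0.4177, 0.2618, 0.4301]
eef_rot: [[0.0, 0.154, 0.988], [0.0, 0.988, -0.154], [-1.0, 0.0, 0.0]]
ft_force: [0.5, 0.9, 0.0]
finger_gap: 0.091
```

carry_out --pt "2.4 -2.84 0.25 0 0 0.9" --pt "2.4 -2.84 0.25 0 0 0.9" --pt "2.4 -2.84 0.25 0 0 0.9" --pt "2.4 -2.84 0.25 0 0 0.9" --pt "2.4 -2.84 0.25 0 0 0.9" --pt "2.4 -2.84 0.25 0 0 0.9" --pt "2.4 -2.84 0.25 0 0 0.9" --pt "2.4 -2.84 0.25 0 0 0.9" --pt "0 0 0 0 0 0" --pt "0 0 0 0 0 0"

```text
clock: 3.0
eef_pos: [0.6091, 0.0354, 0.4493]
eef_rot: [[-0.001, 0.032, 0.999], [0.001, 0.999, -0.032], [-1.0, 0.001, -0.001]]
ft_force: [-0.1, 0.2, -0.6]
finger_gap: 0.0911
```

```bash
cat > h.py <<'E'
from rig import ctrl
import cv2,numpy as np
np.set_printoptions(precision=4,suppress=True)
def st():
    o=ctrl.observe(); R=o["eef_rot"]
    print("t",round(o["clock"],2),"pos",o["eef_pos"],"yaw",round(float(np.degrees(np.arctan2(-R[0,1],R[1,1]))),2),"xax",R[:,0],"gap",round(o["finger_gap"],4),"F",o["ft_force"],"q",o["q"]); return o
def snap(n,f=None):
    im=ctrl.capture(n)
    if f: cv2.imwrite("pics/"+f,im[:,:,::-1])
    return im
def marks(n,ts):
    for t in ts: print(n,t,[(round(d["score"],2),np.round(d["centre"],4).tolist()) for d in ctrl.mark_of(n,t)])
E
python3 - <<'E'
from h import *
st()
m=ctrl.camera_model("wrist");print({k:np.round(v,3).tolist() for k,v in m.items()})
snap("wrist","w0.png"); marks("wrist",("garlic","tall_jar","squeeze_bottle","spice_jar"))
E
```

```text
t 3.0 pos [0.6091 0.0354 0.4493] yaw -1.82 xax [-0.0011  0.0006 -1.    ] gap 0.0911 F [-0.0971  0.2107 -0.5716] q [ 0.039   0.3536  1.4018  0.0007  1.3872 -1.5002]
{'fovy': 67.351, 'cx': 318.145, 'cy': 234.382, 'dist_coeffs': [-0.008, 0.0, 0.0, 0.0, 0.0], 'position': [0.539, 0.038, 0.43], 'orientation': [[0.031, -0.968, -0.251], [1.0, 0.03, 0.008], [-0.0, -0.251, 0.968]]}
wrist garlic [(0.82, [0.703, -0.0136, 0.0017]), (0.71, [0.626, -0.2193, 0.003]), (0.16, [0.6728, 0.0717, 0.0013])]
wrist tall_jar [(0.82, [0.6878, -0.1154, 0.0057])]
wrist squeeze_bottle [(0.79, [0.6041, -0.0235, 0.0044])]
wrist spice_jar [(0.92, [0.6313, 0.1723, -0.0014]), (0.74, [0.6706, 0.0697, 0.0019]), (0.63, [0.7153, 0.1917, 0.0007])]
```

View pics/w0.png

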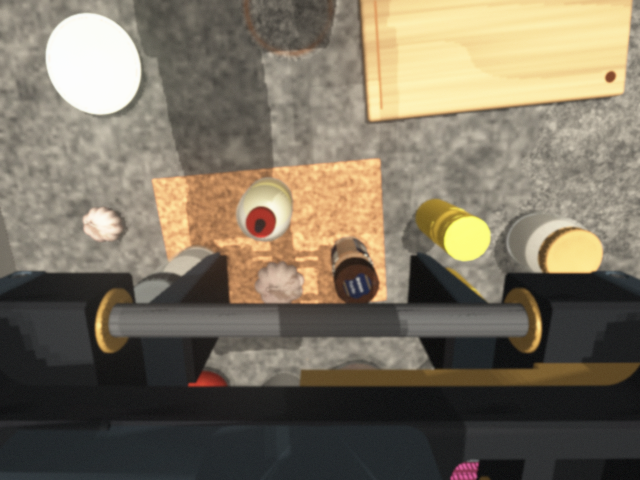

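Wrist view: the large garlic is on the mat at (280,285), and the small one is off it at (102,223). The black-capped spice jar is at (352,275), the bottle at (264,212), and the jar is partly hidden at (180,275). This confirms the choice. I'll take the bottle first.

carry_out --pt "-0.3 -2.92 0 0 0 0.9" --pt "-0.3 -2.92 0 0 0 0.9" --pt "0 0 -4 0 0 0" --pt "0 0 -4 0 0 0" --pt "0 0 -3 0 0 0" --pt "0 0 -3 0 0 0" --pt "0 0 -2.5 0 0 0" --pt "0 0 -2 0 0 0" --pt "0 0 -1.5 0 0 0" --pt "0 0 0 0 0 0"

```text
clock: 4.25
eef_pos: [0.6019, -0.0217, 0.2478]
eef_rot: [[-0.005, -0.002, 1.0], [0.0, 1.0, 0.002], [-1.0, 0.0, -0.005]]
ft_force: [-1.0, 0.5, -0.4]
finger_gap: 0.0913
```

Run:
```python
from h import *
st(); snap("side","s1.png"); snap("wrist","w1.png"); marks("wrist",("squeeze_bottle",)); snap("top");marks("top",("plate",)); marks("side",("squeeze_bottle","plate"))
```

```text
t 4.25 pos [ 0.6019 -0.0217  0.2478] yaw 0.14 xax [-0.0048  0.0004 -1.    ] gap 0.0913 F [-1.033   0.4893 -0.3822] q [-0.0552  0.4972  1.7091  0.0002  0.9402 -1.6285]
wrist squeeze_bottle [(0.83, [0.6034, -0.0219, 0.0047])]
top plate [(0.66, [0.6627, 0.2967, -0.0009])]
side squeeze_bottle [(0.87, [0.6013, -0.0245, 0.0067])]
side plate [(0.68, [0.4528, -0.1958, -0.004])]
```

View pics/w1.png

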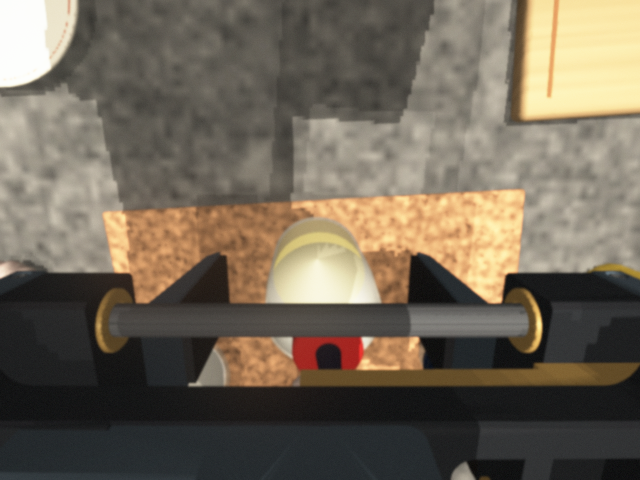

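Wrist view: the bottle is centred at column 325 and the fingers at 319.5, so the jaws should move about 2.7 mm in +y before closing.

carry_out --pt "0.1 0.25 -0.2 0 0 0" --pt "0 0 -0.2 0 0 0" --pt "0 0 0 0 0 0" --pt "0 0 0 0 0 0"

```text
clock: 5.0
eef_pos: [0.6039, -0.02, 0.2456]
eef_rot: [[-0.0, -0.001, 1.0], [0.0, 1.0, 0.001], [-1.0, 0.0, -0.0]]
ft_force: [-0.0, 0.1, 0.0]
finger_gap: 0.0914
```

carry_out --pt "0 0 0 0 0 0" --pt "0 0 0 0 0 0" --pt "0 0 0 0 0 0" --pt "0 0 0 0 0 0" --pt "0 0 0 0 0 0" --pt "0 0 0 0 0 0" --grip 3 --force 20

```text
clock: 5.6
eef_pos: [0.6039, -0.0201, 0.2458]
eef_rot: [[0.0, -0.001, 1.0], [-0.0, 1.0, 0.001], [-1.0, -0.0, 0.0]]
ft_force: [0.3, -1.9, -0.7]
finger_gap: 0.0555
```

carry_out --pt "0 0 0.5 0 0 0" --pt "0 0 1.5 0 0 0" --pt "0 0 2.5 0 0 0" --pt "0 0 3 0 0 0" --pt "0 0 3 0 0 0" --pt "0 0 2.5 0 0 0" --pt "0 0 1.5 0 0 0" --pt "0 0 0.5 0 0 0" --pt "-0.4 0.5 0 0 0 0" --pt "-0.9 1.5 0 0 0 0"

```text
clock: 6.6
eef_pos: [0.5905, -0.0001, 0.3943]
eef_rot: [[-0.002, 0.0, 1.0], [0.0, 1.0, -0.0], [-1.0, 0.0, -0.002]]
ft_force: [0.6, 0.0, -2.7]
finger_gap: 0.055
```

carry_out --pt "-1.7 2.8 0 0 0 0" --pt "-1.9 3 0 0 0 0" --pt "-1.9 3 0 0 0 0" --pt "-1.9 3 0 0 0 0" --pt "-1.9 3 0 0 0 0" --pt "-1.9 3 0 0 0 0" --pt "-1.7 2.7 0 0 0 0" --pt "-1.1 2 0 0 0 0" --pt "-0.5 1 0 0 0 0" --pt "0 0 0 0 0 0"

```text
clock: 7.6
eef_pos: [0.4447, 0.2361, 0.395]
eef_rot: [[-0.002, -0.004, 1.0], [-0.001, 1.0, 0.004], [-1.0, -0.001, -0.002]]
ft_force: [0.3, -0.6, -2.5]
finger_gap: 0.0549
```

carry_out --pt "0 0 -1 0 0 0" --pt "0 0 -2 0 0 0" --pt "0 0 -3 0 0 0" --pt "0 0 -3 0 0 0" --pt "0 0 -2 0 0 0" --pt "0 0 -1.2 0 0 0" --pt "0 0 -0.6 0 0 0" --pt "0 0 0 0 0 0" --pt "0 0 0 0 0 0"

```text
clock: 8.5
eef_pos: [0.4464, 0.235, 0.2685]
eef_rot: [[0.002, -0.001, 1.0], [0.001, 1.0, 0.001], [-1.0, 0.001, 0.002]]
ft_force: [-0.1, 0.1, -2.8]
finger_gap: 0.0549
```

Run:
```python
from h import *
st(); snap("side","s2.png"); marks("side",("squeeze_bottle","board"));snap("top");marks("top",("squeeze_bottle","board"))
```

```text
t 8.5 pos [0.4464 0.235  0.2685] yaw 0.06 xax [ 0.0015  0.0008 -1.    ] gap 0.0549 F [-0.0896  0.081  -2.829 ] q [ 0.4617  0.3417  1.9182  0.      0.8801 -1.1101]
side squeeze_bottle [(0.65, [0.4435, 0.2302, 0.0281])]
side board [(0.8, [0.4457, 0.2307, 0.0007])]
top squeeze_bottle []
top board []
```

View pics/s2.png

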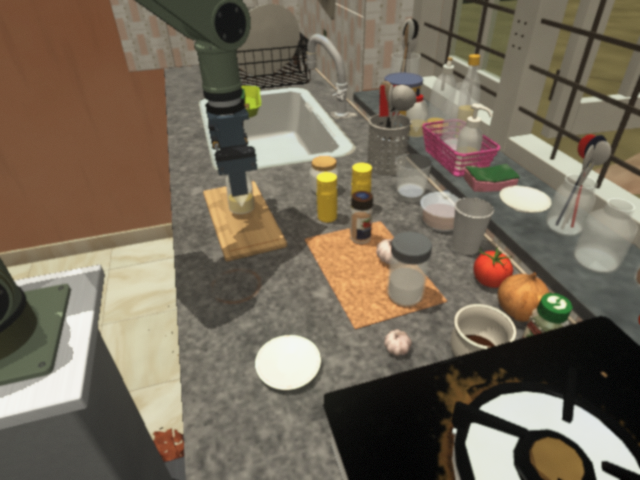

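The bottle is held upright over the board at (240,205), with the mat's other things undisturbed. Lowering.

carry_out --pt "0 0 -0.5 0 0 0" --pt "0 0 -0.4 0 0 0" --pt "0 0 -0.2 0 0 0" --pt "0 0 0 0 0 0" --pt "0 0 0 0 0 0"

```text
clock: 9.3
eef_pos: [0.4458, 0.2349, 0.2568]
eef_rot: [[-0.0, -0.001, 1.0], [-0.0, 1.0, 0.001], [-1.0, -0.0, -0.0]]
ft_force: [-1.2, -1.2, 1.4]
finger_gap: 0.055
```

carry_out --pt "0 0 -0.1 0 0 0" --pt "0 0 0 0 0 0" --pt "0 0 0 0 0 0"

```text
clock: 9.6
eef_pos: [0.4458, 0.2349, 0.2568]
eef_rot: [[0.0, -0.001, 1.0], [0.0, 1.0, 0.001], [-1.0, 0.0, 0.0]]
ft_force: [-4.2, -2.1, 9.9]
finger_gap: 0.0553
```

carry_out --pt "0 0 0.1 0 0 0" --pt "0 0 0 0 0 0"

```text
clock: 9.8
eef_pos: [0.4461, 0.2351, 0.2568]
eef_rot: [[0.001, -0.001, 1.0], [0.001, 1.0, 0.001], [-1.0, 0.001, 0.001]]
ft_force: [-0.2, 0.1, 1.1]
finger_gap: 0.0551
```

carry_out --pt "0 0 0 0 0 0" --pt "0 0 0 0 0 0" --pt "0 0 0 0 0 0" --pt "0 0 0 0 0 0" --pt "0 0 0.5 0 0 0" --pt "0 0 1.5 0 0 0" --pt "0 0 3 0 0 0" --pt "0 0 4 0 0 0" --pt "0 0 4 0 0 0" --pt "0 0 2 0 0 0" --grip 8

```text
clock: 10.8
eef_pos: [0.4462, 0.2351, 0.4109]
eef_rot: [[0.006, -0.001, 1.0], [0.003, 1.0, 0.001], [-1.0, 0.003, 0.006]]
ft_force: [0.3, 0.8, -0.3]
finger_gap: 0.0799
```

Run:
```python
from h import *
st(); snap("wrist"); marks("wrist",("squeeze_bottle",));snap("top");marks("top",("spice_jar","garlic","tall_jar")); marks("side",("spice_jar","garlic","tall_jar"))
```

```text
t 10.8 pos [0.4462 0.2351 0.4109] yaw 0.08 xax [ 0.0056  0.0029 -1.    ] gap 0.0799 F [ 0.3343  0.7983 -0.3348] q [ 0.4622  0.2027  1.7118  0.0001  1.2207 -1.11  ]
wrist squeeze_bottle [(0.65, [0.4464, 0.231, 0.0173])]
top spice_jar [(0.8, [0.7208, 0.1885, 0.0006]), (0.63, [0.6904, -0.1152, 0.0023]), (0.61, [0.67, 0.0703, 0.0057]), (0.59, [0.6304, 0.1766, 0.0009])]
top garlic [(0.88, [0.7025, -0.0127, 0.0035]), (0.81, [0.6293, -0.2155, -0.0024])]
top tall_jar [(0.55, [0.6881, -0.1164, 0.0035])]
side spice_jar [(0.78, [0.6714, 0.0704, 0.0023]), (0.66, [0.6302, 0.1723, 0.0017])]
side garlic [(0.91, [0.6264, -0.2223, -0.0003]), (0.7, [0.7033, -0.0156, 0.0025])]
side tall_jar [(0.83, [0.6892, -0.1172, 0.0039])]
```

carry_out --pt "1.25 -0.9 0 0 0 0" --pt "2.5 -1.8 0 0 0 0" --pt "3 -2.2 0 0 0 0" --pt "3 -2.2 0 0 0 0" --pt "3 -2.2 0 0 0 0" --pt "3 -2.2 0 0 0 0" --pt "3 -2.2 0 0 0 0" --pt "2.5 -1.8 0 0 0 0" --pt "1.3 -0.9 0 0 0 0" --pt "0 0 0 0 0 0" --grip 7

```text
clock: 12.25
eef_pos: [0.6734, 0.0686, 0.4052]
eef_rot: [[-0.001, 0.001, 1.0], [-0.001, 1.0, -0.001], [-1.0, -0.001, -0.001]]
ft_force: [-0.5, 0.3, -0.3]
finger_gap: 0.0702
```

carry_out --pt "0 0 0 0 0 0" --pt "0 0 -2 0 0 0" --pt "0 0 -3 0 0 0" --pt "0 0 -3 0 0 0" --pt "0 0 -2 0 0 0" --pt "0 0 0 0 0 0" --pt "0 0 0 0 0 0"

```text
clock: 12.95
eef_pos: [0.6711, 0.0716, 0.3075]
eef_rot: [[0.0, -0.002, 1.0], [0.0, 1.0, 0.002], [-1.0, 0.0, 0.0]]
ft_force: [0.9, 0.2, 0.0]
finger_gap: 0.0696
```

```bash
cat >> h.py <<'E'
def lat(t,r,rmax=300,f=None):
    "lateral (world y at yaw 0) offset of a cylinder's axis from the TCP, by wrist outline"
    m=ctrl.camera_model("wrist"); o=st(); im=snap("wrist",f); fl=240/np.tan(np.radians(m["fovy"]/2))
    for d in ctrl.outline_of("wrist",t):
        P=d["pixels"]; v=[]
        for row in range(0,rmax,4):
            c=np.flatnonzero(P[row])
            if len(c)>20: a,b=(c[0]-.5-m["cx"])/fl,(c[-1]+.5-m["cx"])/fl; v.append((row,c[0],c[-1],(a+b)/2*2*r/(b-a)))
        if v:
            v=np.array(v); off=np.median(v[:,3]); print(t,round(d["score"],2),"rows",v[0,0],v[-1,0],"off mm",np.percentile(v[:,3],[25,50,75])*1e3,"y",m["position"][1]+off,"camY-tcpY",m["position"][1]-o["eef_pos"][1])
E
python3 - <<'E'
from h import *
lat("spice_jar",.022,f="w2.png"); marks("wrist",("spice_jar",))
E
```

```text
t 12.95 pos [0.6711 0.0716 0.3075] yaw 0.13 xax [ 0.0003  0.0002 -1.    ] gap 0.0696 F [0.8606 0.1505 0.0385] q [ 0.0892  0.5421  1.4538  0.0002  1.1454 -1.484 ]
spice_jar 0.94 rows 264.0 288.0 off mm [181.6859 206.4156 236.0968] y 0.2780019212566297 camY-tcpY 1.5544206716802678e-05
spice_jar 0.82 rows 212.0 296.0 off mm [-1.7006 -1.4368 -1.165 ] y 0.07014952352305967 camY-tcpY 1.5544206716802678e-05
spice_jar 0.64 rows 156.0 240.0 off mm [57.0657 64.6814 91.3346] y 0.1362677511441094 camY-tcpY 1.5544206716802678e-05
wrist spice_jar [(0.97, [0.7165, 0.1911, 0.0003]), (0.74, [0.6723, 0.0699, 0.0038]), (0.71, [0.6301, 0.1709, 0.0009])]
```

View pics/w2.png

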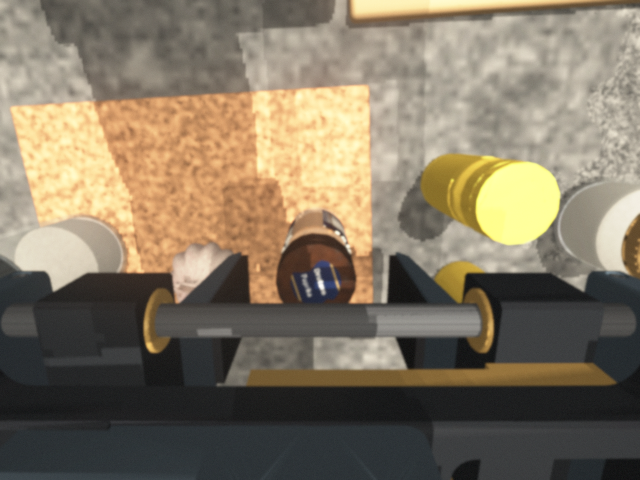

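Wrist view: the spice jar is at (316,265) between the fingers, about 1.4 mm off centre. The left finger stays clear of the garlic at (205,270).

carry_out --pt "0 -0.14 -1 0 0 0" --pt "0 0 -1.5 0 0 0" --pt "0 0 -1.5 0 0 0" --pt "0 0 -1.2 0 0 0" --pt "0 0 -0.7 0 0 0" --pt "0 0 -0.2 0 0 0" --pt "0 0 0 0 0 0" --pt "0 0 0 0 0 0" --grip 6.5

```text
clock: 13.9
eef_pos: [0.6717, 0.0696, 0.2464]
eef_rot: [[0.001, -0.001, 1.0], [0.0, 1.0, 0.001], [-1.0, 0.0, 0.001]]
ft_force: [-0.3, -0.2, 0.1]
finger_gap: 0.0651
```

carry_out --pt "0 0 0 0 0 0" --pt "0 0 0 0 0 0" --pt "0 0 0 0 0 0" --pt "0 0 0 0 0 0" --pt "0 0 0 0 0 0" --grip 2 --force 15

```text
clock: 14.4
eef_pos: [0.6715, 0.0697, 0.2461]
eef_rot: [[0.001, -0.001, 1.0], [0.0, 1.0, 0.001], [-1.0, 0.0, 0.001]]
ft_force: [-0.6, 0.4, 1.0]
finger_gap: 0.0437
```

carry_out --pt "0 0 0.5 0 0 0" --pt "0 0 1.5 0 0 0" --pt "0 0 2.5 0 0 0" --pt "0 0 3 0 0 0" --pt "0 0 3 0 0 0" --pt "0 0 2.5 0 0 0" --pt "0 0 1.5 0 0 0" --pt "0 0 0.5 0 0 0" --pt "-0.5 0.5 0 0 0 0" --pt "-1.3 1.5 0 0 0 0"

```text
clock: 15.4
eef_pos: [0.6534, 0.089, 0.3946]
eef_rot: [[-0.001, 0.0, 1.0], [-0.001, 1.0, -0.0], [-1.0, -0.001, -0.001]]
ft_force: [0.1, 0.8, -1.3]
finger_gap: 0.0439
```

carry_out --pt "-2.5 2.8 0 0 0 0" --pt "-2.7 3 0 0 0 0" --pt "-2.7 3 0 0 0 0" --pt "-2.7 3 0 0 0 0" --pt "-2.7 3 0 0 0 0" --pt "-2.7 3 0 0 0 0" --pt "-2.5 2.8 0 0 0 0" --pt "-1.5 1.9 0 0 0 0" --pt "-0.75 1 0 0 0 0" --pt "0 0 0 0 0 0"

```text
clock: 16.4
eef_pos: [0.4449, 0.3254, 0.3951]
eef_rot: [[-0.001, -0.004, 1.0], [-0.001, 1.0, 0.004], [-1.0, -0.001, -0.001]]
ft_force: [0.2, -0.6, -0.4]
finger_gap: 0.0435
```

carry_out --pt "0 0 -1 0 0 0" --pt "0 0 -2 0 0 0" --pt "0 0 -3 0 0 0" --pt "0 0 -3 0 0 0" --pt "0 0 -2 0 0 0" --pt "0 0 -1.2 0 0 0" --pt "0 0 -0.8 0 0 0" --pt "0 0 -0.4 0 0 0" --pt "0 0 0 0 0 0" --pt "0 0 0 0 0 0"

```text
clock: 17.4
eef_pos: [0.4463, 0.3247, 0.2626]
eef_rot: [[0.001, -0.001, 1.0], [0.001, 1.0, 0.001], [-1.0, 0.001, 0.001]]
ft_force: [0.4, -0.0, -0.9]
finger_gap: 0.0435
```

Run:
```python
from h import *
st(); snap("side"); marks("side",("spice_jar","squeeze_bottle"))
```

```text
t 17.4 pos [0.4463 0.3247 0.2626] yaw 0.07 xax [ 0.0015  0.0011 -1.    ] gap 0.0435 F [ 0.4294 -0.0107 -0.8839] q [ 0.6082  0.4123  1.817   0.      0.9105 -0.9639]
side spice_jar [(0.74, [0.6342, 0.1737, 0.0003]), (0.62, [0.4435, 0.3279, 0.0171]), (0.61, [0.7172, 0.1935, -0.0038])]
side squeeze_bottle [(0.95, [0.4407, 0.232, 0.0169])]
```

carry_out --pt "0 0 -0.3 0 0 0" --pt "0 0 -0.2 0 0 0" --pt "0 0 0 0 0 0" --pt "0 0 0 0 0 0"

```text
clock: 17.95
eef_pos: [0.446, 0.3247, 0.2571]
eef_rot: [[0.0, -0.001, 1.0], [0.0, 1.0, 0.001], [-1.0, 0.0, 0.0]]
ft_force: [0.1, 0.2, 2.4]
finger_gap: 0.0438
```

carry_out --pt "0 0 -0.1 0 0 0" --pt "0 0 0 0 0 0" --pt "0 0 0 0 0 0"

```text
clock: 18.25
eef_pos: [0.446, 0.3247, 0.257]
eef_rot: [[0.001, -0.001, 1.0], [0.001, 1.0, 0.001], [-1.0, 0.001, 0.001]]
ft_force: [-0.7, -0.1, 9.3]
finger_gap: 0.0438
```

carry_out --pt "0 0 0.1 0 0 0" --pt "0 0 0 0 0 0"

```text
clock: 18.45
eef_pos: [0.446, 0.3247, 0.257]
eef_rot: [[0.0, -0.001, 1.0], [0.0, 1.0, 0.001], [-1.0, 0.0, 0.0]]
ft_force: [-1.2, 0.1, 4.3]
finger_gap: 0.0436
```

carry_out --pt "0 0 0 0 0 0" --pt "0 0 0 0 0 0" --pt "0 0 0 0 0 0" --pt "0 0 0 0 0 0" --pt "0 0 0.5 0 0 0" --pt "0 0 1.5 0 0 0" --pt "0 0 3 0 0 0" --pt "0 0 4 0 0 0" --pt "0 0 4 0 0 0" --pt "0 0 2 0 0 0" --grip 6.5

```text
clock: 19.45
eef_pos: [0.4462, 0.3248, 0.411]
eef_rot: [[0.005, -0.001, 1.0], [0.004, 1.0, 0.001], [-1.0, 0.004, 0.005]]
ft_force: [0.2, 0.6, -0.2]
finger_gap: 0.0653
```

carry_out --pt "1 -1.9 0 0 0 0" --pt "1.6 -2.9 0 0 0 0" --pt "2 -3.6 0 0 0 0" --pt "2 -3.6 0 0 0 0" --pt "2 -3.6 0 0 0 0" --pt "2 -3.6 0 0 0 0" --pt "2 -3.6 0 0 0 0" --pt "2 -3.6 0 0 0 0" --pt "2 -3.6 0 0 0 0" --pt "2 -3.6 0 0 0 0" --grip 8.6

```text
clock: 20.45
eef_pos: [0.6325, -0.013, 0.4071]
eef_rot: [[0.0, -0.001, 1.0], [0.0, 1.0, 0.001], [-1.0, 0.0, 0.0]]
ft_force: [-0.1, 0.0, -0.2]
finger_gap: 0.0861
```

carry_out --pt "2 -3.6 0 0 0 0" --pt "1.9 -3.5 0 0 0 0" --pt "1.2 -2.2 0 0 0 0" --pt "0.5 -1.2 0 0 0 0" --pt "0 0 -2 0 0 0" --pt "0 0 -3 0 0 0" --pt "0 0 -3 0 0 0" --pt "0 0 -2 0 0 0" --pt "0 0 0 0 0 0" --pt "0 0 0 0 0 0"

```text
clock: 21.45
eef_pos: [0.688, -0.1159, 0.3075]
eef_rot: [[0.0, -0.002, 1.0], [0.0, 1.0, 0.002], [-1.0, 0.0, 0.0]]
ft_force: [-1.1, -0.2, 0.5]
finger_gap: 0.0858
```

Run:
```python
from h import *
lat("tall_jar",.033,f="w3.png"); marks("wrist",("tall_jar","garlic"))
```

```text
t 21.45 pos [ 0.688  -0.1159  0.3075] yaw 0.11 xax [ 0.0003  0.0002 -1.    ] gap 0.0858 F [-1.0866 -0.2331  0.4858] q [-0.1834  0.5765  1.3904  0.0003  1.1745 -1.7562]
tall_jar 0.95 rows 196.0 296.0 off mm [0.4468 0.6789 0.8574] y -0.11517244952267629 camY-tcpY 5.146410017371761e-05
wrist tall_jar [(0.6, [0.6859, -0.1157, 0.0062])]
wrist garlic [(0.8, [0.702, -0.017, 0.0]), (0.77, [0.6263, -0.2214, 0.0041])]
```

View pics/w3.png

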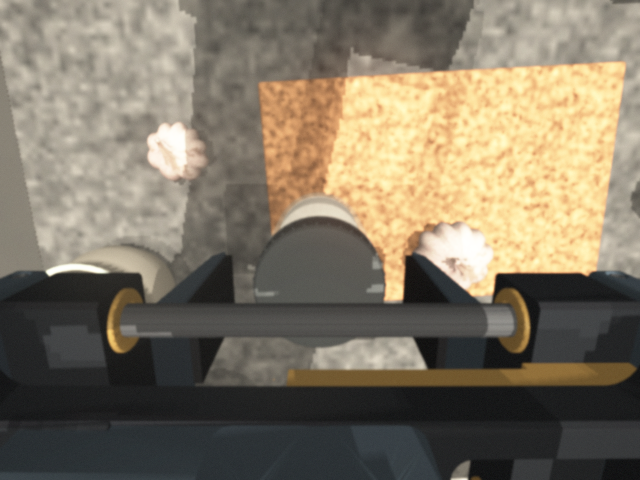

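Wrist view: the jar is at (320,265), nearly centred between the fingers. The garlic at (455,252) is clear of the right finger.

carry_out --pt "0.1 0.06 -1 0 0 0" --pt "0 0 -1.5 0 0 0" --pt "0 0 -1.5 0 0 0" --pt "0 0 -1.2 0 0 0" --pt "0 0 -0.8 0 0 0" --pt "0 0 -0.3 0 0 0" --pt "0 0 0 0 0 0" --pt "0 0 0 0 0 0"

```text
clock: 22.45
eef_pos: [0.6892, -0.1159, 0.2443]
eef_rot: [[0.001, -0.001, 1.0], [-0.0, 1.0, 0.001], [-1.0, -0.0, 0.001]]
ft_force: [-0.4, -0.1, 0.6]
finger_gap: 0.0862
```

carry_out --pt "0 0 0 0 0 0" --pt "0 0 0 0 0 0" --pt "0 0 0 0 0 0" --pt "0 0 0 0 0 0" --pt "0 0 0 0 0 0" --grip 4 --force 22

```text
clock: 22.95
eef_pos: [0.689, -0.1157, 0.2443]
eef_rot: [[0.001, -0.001, 1.0], [0.0, 1.0, 0.001], [-1.0, 0.0, 0.001]]
ft_force: [0.5, 0.9, 2.6]
finger_gap: 0.0651
```

carry_out --pt "0 0 0.5 0 0 0" --pt "0 0 1.5 0 0 0" --pt "0 0 2.5 0 0 0" --pt "0 0 3 0 0 0" --pt "0 0 3 0 0 0" --pt "0 0 2.5 0 0 0" --pt "0 0 1.5 0 0 0" --pt "0 0 0.5 0 0 0" --pt "-0.5 0.5 0 0 0 0" --pt "-1.3 1.4 0 0 0 0"

```text
clock: 23.95
eef_pos: [0.6708, -0.0972, 0.3923]
eef_rot: [[-0.002, -0.0, 1.0], [0.0, 1.0, 0.0], [-1.0, 0.0, -0.002]]
ft_force: [-0.4, 0.4, -2.5]
finger_gap: 0.0646
```

carry_out --pt "-2.6 2.7 0 0 0 0" --pt "-2.9 3 0 0 0 0" --pt "-2.9 3 0 0 0 0" --pt "-2.9 3 0 0 0 0" --pt "-2.9 3 0 0 0 0" --pt "-2.9 3 0 0 0 0" --pt "-2.8 2.9 0 0 0 0" --pt "-1.7 1.9 0 0 0 0" --pt "-0.9 1 0 0 0 0" --pt "0 0 0 0 0 0"

```text
clock: 24.95
eef_pos: [0.4447, 0.1389, 0.3933]
eef_rot: [[-0.001, -0.004, 1.0], [-0.0, 1.0, 0.004], [-1.0, -0.0, -0.001]]
ft_force: [-0.1, -0.4, -2.7]
finger_gap: 0.0644
```

carry_out --pt "0 0 -1 0 0 0" --pt "0 0 -2 0 0 0" --pt "0 0 -3 0 0 0" --pt "0 0 -3 0 0 0" --pt "0 0 -2 0 0 0" --pt "0 0 -1.2 0 0 0" --pt "0 0 -0.8 0 0 0" --pt "0 0 -0.4 0 0 0" --pt "0 0 0 0 0 0" --pt "0 0 0 0 0 0"

```text
clock: 25.95
eef_pos: [0.4464, 0.1381, 0.2602]
eef_rot: [[0.001, -0.001, 1.0], [0.0, 1.0, 0.001], [-1.0, 0.0, 0.001]]
ft_force: [-0.2, 0.3, -3.0]
finger_gap: 0.0652
```

Run:
```python
from h import *
st(); snap("side","s3.png"); marks("side",("spice_jar","squeeze_bottle","tall_jar"))
```

```text
t 25.95 pos [0.4464 0.1381 0.2602] yaw 0.06 xax [ 0.0011  0.0003 -1.    ] gap 0.0652 F [-0.1729  0.2939 -2.9937] q [ 0.2754  0.3026  2.0095  0.      0.8283 -1.2965]
side spice_jar [(0.77, [0.7139, 0.1917, -0.0014]), (0.74, [0.6371, 0.1758, 0.0017])]
side squeeze_bottle []
side tall_jar [(0.93, [0.4444, 0.1352, 0.0202])]
```

View pics/s3.png

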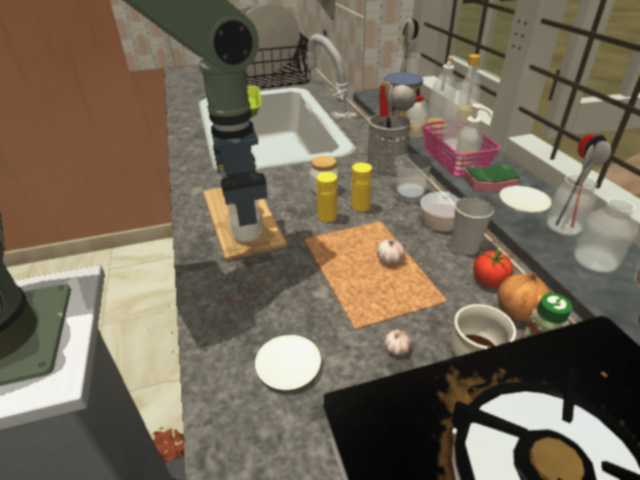

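The jar is over the board at (246,225), and the garlic stands alone on the mat at (391,252).

carry_out --pt "0 0 -0.3 0 0 0" --pt "0 0 -0.2 0 0 0" --pt "0 0 0 0 0 0" --pt "0 0 0 0 0 0"

```text
clock: 26.55
eef_pos: [0.446, 0.1383, 0.2552]
eef_rot: [[0.0, -0.001, 1.0], [0.0, 1.0, 0.001], [-1.0, 0.0, 0.0]]
ft_force: [-1.2, 0.6, 3.5]
finger_gap: 0.0647
```

carry_out --pt "0 0 -0.1 0 0 0" --pt "0 0 0 0 0 0" --pt "0 0 0 0 0 0"

```text
clock: 26.85
eef_pos: [0.4459, 0.1382, 0.2551]
eef_rot: [[0.001, -0.002, 1.0], [0.0, 1.0, 0.002], [-1.0, 0.0, 0.001]]
ft_force: [-3.6, -0.1, 12.1]
finger_gap: 0.0646
```

carry_out --pt "0 0 0.1 0 0 0" --pt "0 0 0 0 0 0"

```text
clock: 27.05
eef_pos: [0.446, 0.1382, 0.2552]
eef_rot: [[0.0, -0.001, 1.0], [0.0, 1.0, 0.001], [-1.0, 0.0, 0.0]]
ft_force: [-1.4, -0.2, 5.6]
finger_gap: 0.0647
```

carry_out --pt "0 0 0 0 0 0" --pt "0 0 0 0 0 0" --pt "0 0 0 0 0 0" --pt "0 0 0 0 0 0" --pt "0 0 0.5 0 0 0" --pt "0 0 1.5 0 0 0" --pt "0 0 3 0 0 0" --pt "0 0 4 0 0 0" --pt "0 0 4 0 0 0" --pt "0 0 2 0 0 0" --grip 8

```text
clock: 28.05
eef_pos: [0.4462, 0.1383, 0.4086]
eef_rot: [[0.006, -0.001, 1.0], [0.002, 1.0, 0.001], [-1.0, 0.002, 0.006]]
ft_force: [0.2, -0.2, -0.1]
finger_gap: 0.0794
```

carry_out --pt "1.3 -0.8 0 0 0 0" --pt "2.5 -1.5 0 0 0 0" --pt "3.3 -2 0 0 0 0" --pt "3.3 -2 0 0 0 0" --pt "3.3 -2 0 0 0 0" --pt "3.3 -2 0 0 0 0" --pt "3.3 -2 0 0 0 0" --pt "2.8 -1.6 0 0 0 0" --pt "1.5 -0.9 0 0 0 0" --pt "1 -0.5 0 0 0 0"

```text
clock: 29.05
eef_pos: [0.7034, -0.0166, 0.4021]
eef_rot: [[-0.003, 0.0, 1.0], [-0.0, 1.0, -0.0], [-1.0, -0.0, -0.003]]
ft_force: [0.5, -0.2, 0.0]
finger_gap: 0.0799
```

carry_out --pt "0 0 -2 0 0 0" --pt "0 0 -4 0 0 0" --pt "0 0 -3 0 0 0" --pt "0 0 -2 0 0 0" --pt "0 0 0 0 0 0" --pt "0 0 0 0 0 0"

```text
clock: 29.65
eef_pos: [0.702, -0.0148, 0.2946]
eef_rot: [[-0.001, -0.002, 1.0], [0.0, 1.0, 0.002], [-1.0, 0.0, -0.001]]
ft_force: [0.0, -0.5, 1.1]
finger_gap: 0.08
```

Run:
```python
from h import *
lat("garlic",.0293,rmax=310,f="w4.png"); marks("wrist",("garlic",)); snap("top");marks("top",("garlic","plate","squeeze_bottle","spice_jar","tall_jar"));snap("side");marks("side",("garlic","plate","squeeze_bottle","spice_jar","tall_jar"))
```

```text
t 29.65 pos [ 0.702  -0.0148  0.2946] yaw 0.09 xax [-0.0006  0.0001 -1.    ] gap 0.08 F [ 0.0306 -0.5064  1.1426] q [-0.0375  0.5933  1.3932  0.0001  1.1557 -1.6099]
garlic 0.72 rows 212.0 276.0 off mm [-0.5902  0.7265  1.0733] y -0.014038461696213601 camY-tcpY 7.715787065479263e-05
garlic 0.56 rows 104.0 160.0 off mm [-376.2055 -333.3819 -298.289 ] y -0.3481467729593526 camY-tcpY 7.715787065479263e-05
wrist garlic [(0.81, [0.6997, -0.0167, 0.0017]), (0.66, [0.6282, -0.2245, 0.0037])]
top garlic [(0.6, [0.628, -0.2172, -0.0001]), (0.59, [0.7005, -0.0131, 0.0053])]
top plate [(0.58, [0.4474, -0.1999, -0.0048])]
top squeeze_bottle [(0.95, [0.4502, 0.2354, 0.0167]), (0.43, [0.4451, 0.2296, -0.0008])]
top spice_jar [(0.94, [0.4476, 0.325, 0.0161]), (0.93, [0.6308, 0.1743, -0.002]), (0.92, [0.7198, 0.1907, 0.0016]), (0.44, [0.4507, -0.2027, -0.0047])]
top tall_jar [(0.77, [0.445, 0.1374, 0.0129])]
side garlic [(0.87, [0.7022, -0.016, 0.0025]), (0.7, [0.6193, -0.2207, -0.0008])]
side plate [(0.8, [0.4561, -0.1959, 0.0005])]
side squeeze_bottle []
side spice_jar [(0.92, [0.6308, 0.1736, 0.0023]), (0.88, [0.7168, 0.1922, -0.0022])]
side tall_jar [(0.96, [0.4424, 0.1349, 0.0143]), (0.5, [0.7008, -0.0153, 0.0046])]
```

View pics/w4.png

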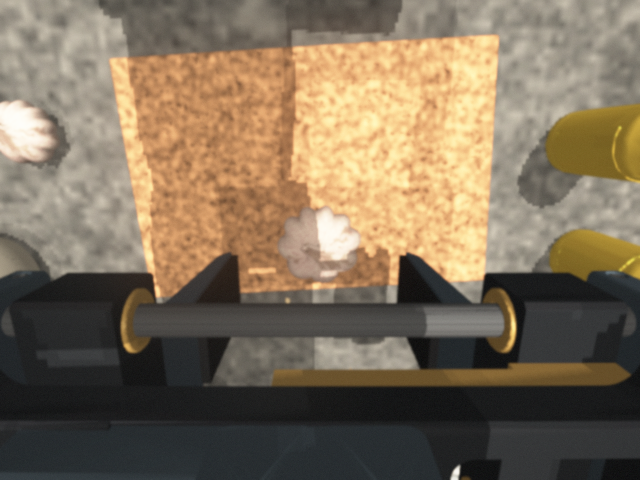

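Wrist view: the larger garlic is at (320,242) between the fingers, centred to under 1 mm. The small one is far off at (28,132). Going down.

carry_out --pt "0 0 -2 0 0 0" --pt "0 0 -2.5 0 0 0" --pt "0 0 -2 0 0 0" --pt "0 0 -1.3 0 0 0" --pt "0 0 -0.8 0 0 0" --pt "0 0 -0.4 0 0 0" --pt "0 0 0 0 0 0" --pt "0 0 0 0 0 0"

```text
clock: 31.2
eef_pos: [0.7023, -0.0148, 0.2057]
eef_rot: [[0.002, -0.001, 1.0], [0.0, 1.0, 0.001], [-1.0, 0.0, 0.002]]
ft_force: [-0.4, -0.2, 0.2]
finger_gap: 0.0802
```

carry_out --pt "0 0 -0.2 0 0 0" --pt "0 0 -0.2 0 0 0" --pt "0 0 0 0 0 0" --pt "0 0 0 0 0 0"

```text
clock: 31.6
eef_pos: [0.7019, -0.0148, 0.2008]
eef_rot: [[0.0, -0.001, 1.0], [0.0, 1.0, 0.001], [-1.0, 0.0, 0.0]]
ft_force: [-0.1, -0.3, -0.4]
finger_gap: 0.08
```

carry_out --pt "0 0 0 0 0 0" --pt "0 0 0 0 0 0" --pt "0 0 0 0 0 0" --pt "0 0 0 0 0 0" --pt "0 0 0 0 0 0" --grip 4 --force 8

```text
clock: 32.1
eef_pos: [0.702, -0.0147, 0.2008]
eef_rot: [[0.0, -0.001, 1.0], [0.0, 1.0, 0.001], [-1.0, 0.0, 0.0]]
ft_force: [-0.1, -0.3, 0.4]
finger_gap: 0.0584
```

carry_out --pt "0 0 0.5 0 0 0" --pt "0 0 1 0 0 0" --pt "0 0 2 0 0 0" --pt "0 0 2.5 0 0 0" --pt "0 0 2.5 0 0 0" --pt "0 0 2 0 0 0" --pt "0 0 1 0 0 0" --pt "0 0 0.5 0 0 0" --pt "0 0 0 0 0 0" --pt "0 0 0 0 0 0"

```text
clock: 33.1
eef_pos: [0.7017, -0.0148, 0.3197]
eef_rot: [[-0.002, -0.001, 1.0], [0.0, 1.0, 0.001], [-1.0, 0.0, -0.002]]
ft_force: [0.0, 0.3, -0.7]
finger_gap: 0.0579
```

```bash
cat >> h.py <<'E'
def back(m,px,z):
    fl=240/np.tan(np.radians(m["fovy"]/2)); K=np.array([[fl,0,m["cx"]],[0,fl,m["cy"]],[0,0,1]])
    u=cv2.undistortPoints(np.float64(px).reshape(-1,1,2),K,np.float64(m["dist_coeffs"])).reshape(-1,2)
    d=np.c_[u[:,0],-u[:,1],-np.ones(len(u))]@np.array(m["orientation"]).T; p=np.array(m["position"])
    return p+d*((z-p[2])/d[:,2:3])
def circ(n,t,z,near,r=None):
    m=ctrl.camera_model(n)
    for d in ctrl.outline_of(n,t):
        cs,_=cv2.findContours(d["pixels"].astype(np.uint8),0,1)
        c=max(cs,key=cv2.contourArea).reshape(-1,2); c=cv2.convexHull(c).reshape(-1,2); X=back(m,c,z)
        A=np.c_[2*X[:,:2],np.ones(len(X))]; s=np.linalg.lstsq(A,(X[:,:2]**2).sum(1),rcond=None)[0]
        print(n,t,round(d["score"],2),"centre",s[:2],"r",np.sqrt(s[2]+s[0]**2+s[1]**2),"px",c.mean(0))
E
python3 - <<'E'
from h import *
st()
for n in("top","side"):
    snap(n,n+"5.png"); circ(n,"plate",.016,None); marks(n,("plate","garlic"))
E
```

```text
t 33.1 pos [ 0.7017 -0.0148  0.3197] yaw 0.08 xax [-0.002   0.0002 -1.    ] gap 0.0579 F [ 0.0469  0.2771 -0.714 ] q [-0.0375  0.5745  1.3618  0.0001  1.2073 -1.6097]
top plate 0.89 centre [ 0.4544 -0.201 ] r 0.04781524681450019 px [441.12 307.32]
top plate 0.51 centre [0.4518 0.2435] r 0.03505899671203969 px [222.1429 310.5238]
top plate [(0.64, [0.4515, -0.1967, -0.0015])]
top garlic [(0.81, [0.628, -0.2136, -0.0017]), (0.44, [0.7011, -0.0128, 0.1218]), (0.2, [0.6626, 0.295, -0.0019])]
side plate [(0.58, [0.4543, -0.1958, -0.0023])]
side garlic [(0.73, [0.6223, -0.2207, 0.0007]), (0.52, [0.7024, -0.0157, 0.1246])]
```

View pics/side5.png

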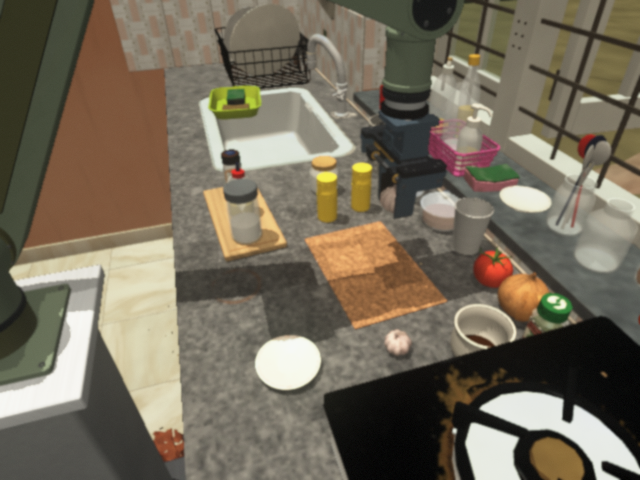

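Side view: the jar, bottle and spice jar all stand on the board around (240,205). The garlic is in the gripper at (393,195), and the plate is at (288,363). I'll refine the plate centre from its bright pixels.

Run:
```python
from h import *
for n,(u,v) in(("top",(436,308)),("side",(288,363))):
    im=cv2.imread(f"pics/{n}5.png").astype(int); m=ctrl.camera_model(n)
    w=(im.min(2)>150)&(im.max(2)-im.min(2)<60); 
    _,l=cv2.connectedComponents(w.astype(np.uint8)); P=(l==l[v,u]).astype(np.uint8)
    cs,_=cv2.findContours(P,0,1); c=cv2.convexHull(max(cs,key=cv2.contourArea)).reshape(-1,2)
    for z in(.016,):
        X=back(m,c,z); A=np.c_[2*X[:,:2],np.ones(len(X))]; s=np.linalg.lstsq(A,(X[:,:2]**2).sum(1),rcond=None)[0]
        print(n,z,s[:2],np.sqrt(s[2]+s[0]**2+s[1]**2),c.min(0),c.max(0))
```

```text
top 0.016 [ 0.4544 -0.203 ] 0.04805026267358268 [421 284] [459 332]
side 0.016 [ 0.4517 -0.2011] 0.04992463793824927 [255 336] [320 389]
```

At the current grasp height the fingertips would graze the plate's rim. I'll set the garlic back on the mat and regrasp it 6 mm higher.

carry_out --pt "0 0 -1 0 0 0" --pt "0 0 -2 0 0 0" --pt "0 0 -3 0 0 0" --pt "0 0 -2.5 0 0 0" --pt "0 0 -1.5 0 0 0" --pt "0 0 -1 0 0 0" --pt "0 0 -0.6 0 0 0" --pt "0 0 -0.3 0 0 0" --pt "0 0 0 0 0 0" --pt "0 0 0 0 0 0"

```text
clock: 34.5
eef_pos: [0.7023, -0.0148, 0.2028]
eef_rot: [[0.002, -0.001, 1.0], [0.0, 1.0, 0.001], [-1.0, 0.0, 0.002]]
ft_force: [-0.1, 0.0, -0.8]
finger_gap: 0.058
```

carry_out --pt "0 0 0 0 0 0" --pt "0 0 0 0 0 0" --pt "0 0 0 0 0 0" --pt "0 0 0.3 0 0 0" --pt "0 0 0.2 0 0 0" --pt "0 0 0 0 0 0" --grip 6.8

```text
clock: 35.1
eef_pos: [0.7021, -0.0148, 0.2074]
eef_rot: [[0.001, -0.001, 1.0], [0.0, 1.0, 0.001], [-1.0, 0.0, 0.001]]
ft_force: [0.2, -0.0, -0.5]
finger_gap: 0.0681
```

carry_out --pt "0 0 0 0 0 0" --pt "0 0 0 0 0 0" --pt "0 0 0 0 0 0" --pt "0 0 0 0 0 0" --pt "0 0 0 0 0 0" --grip 4

```text
clock: 35.6
eef_pos: [0.7019, -0.0148, 0.2068]
eef_rot: [[-0.0, -0.001, 1.0], [0.0, 1.0, 0.001], [-1.0, 0.0, -0.0]]
ft_force: [-0.2, 0.4, 0.8]
finger_gap: 0.0583
```

carry_out --pt "0 0 0.5 0 0 0" --pt "0 0 1.5 0 0 0" --pt "0 0 2.5 0 0 0" --pt "0 0 2.5 0 0 0" --pt "0 0 1.5 0 0 0" --pt "0 0 0.5 0 0 0" --pt "-0.5 -0.4 0 0 0 0" --pt "-1.5 -1 0 0 0 0" --pt "-2.5 -1.8 0 0 0 0" --pt "-3 -2.2 0 0 0 0"

```text
clock: 36.6
eef_pos: [0.6258, -0.069, 0.2949]
eef_rot: [[-0.003, -0.003, 1.0], [0.0, 1.0, 0.003], [-1.0, 0.0, -0.003]]
ft_force: [0.3, 0.3, 0.0]
finger_gap: 0.0581
```

carry_out --pt "-3 -2.2 0 0 0 0" --pt "-3 -2.2 0 0 0 0" --pt "-3 -2.2 0 0 0 0" --pt "-3 -2.2 0 0 0 0" --pt "-2.5 -1.9 0 0 0 0" --pt "-2 -1.5 0 0 0 0" --pt "-1 -0.8 0 0 0 0" --pt "0 0 0 0 0 0" --pt "0 0 0 0 0 0"

```text
clock: 37.5
eef_pos: [0.4523, -0.1987, 0.2965]
eef_rot: [[0.0, -0.001, 1.0], [0.0, 1.0, 0.001], [-1.0, 0.0, 0.0]]
ft_force: [0.7, 0.0, -0.8]
finger_gap: 0.0583
```

Run:
```python
from h import *
st(); snap("wrist","w6.png"); circ("wrist","plate",.016,None); marks("wrist",("plate","garlic"));snap("side"); marks("side",("garlic",))
```

```text
t 37.5 pos [ 0.4523 -0.1987  0.2965] yaw 0.06 xax [ 0.0002  0.0005 -1.    ] gap 0.0583 F [ 0.7123  0.0199 -0.7755] q [-0.4373  0.2937  1.9052  0.0007  0.9428 -2.0095]
wrist plate 0.68 centre [ 0.4528 -0.1988] r 0.04949796928740114 px [319.1463 216.7561]
wrist plate [(0.8, [0.4512, -0.2, 0.0004])]
wrist garlic [(0.82, [0.4496, -0.1962, 0.0915])]
side garlic [(0.81, [0.6239, -0.2203, -0.0013]), (0.59, [0.4426, 0.2316, 0.0016])]
```

View pics/w6.png

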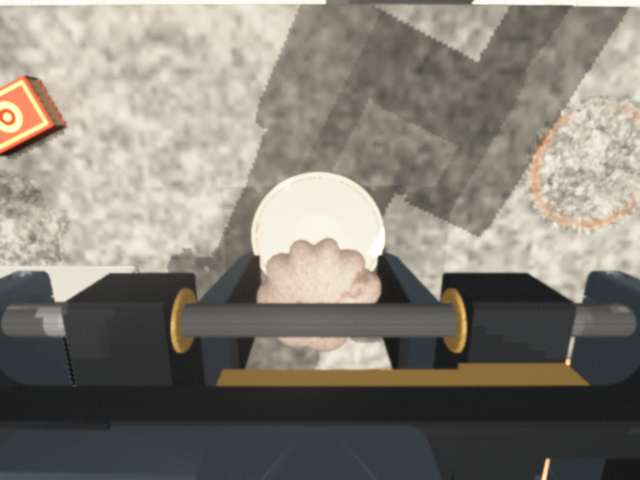

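Wrist view: the garlic is upright in the jaws at (319,290), with the plate right below it. The plate fit gives (0.4528, −0.1988) with radius 49.5 mm. Lowering.

carry_out --pt "0.1 0 -1.5 0 0 0" --pt "0 0 -2 0 0 0" --pt "0 0 -2 0 0 0" --pt "0 0 -1.3 0 0 0" --pt "0 0 -0.8 0 0 0" --pt "0 0 -0.4 0 0 0" --pt "0 0 -0.2 0 0 0" --pt "0 0 0 0 0 0" --pt "0 0 0 0 0 0"

```text
clock: 38.7
eef_pos: [0.4532, -0.1989, 0.2153]
eef_rot: [[0.001, -0.001, 1.0], [-0.0, 1.0, 0.001], [-1.0, -0.0, 0.001]]
ft_force: [0.1, -0.1, -0.4]
finger_gap: 0.058
```

carry_out --pt "0 0 -0.15 0 0 0" --pt "0 0 0 0 0 0" --pt "0 0 0 0 0 0"

```text
clock: 39.0
eef_pos: [0.4529, -0.1988, 0.2134]
eef_rot: [[0.0, -0.001, 1.0], [-0.0, 1.0, 0.001], [-1.0, -0.0, 0.0]]
ft_force: [-0.1, 0.6, -0.4]
finger_gap: 0.0582
```

carry_out --pt "0 0 -0.15 0 0 0" --pt "0 0 0 0 0 0" --pt "0 0 0 0 0 0"

```text
clock: 39.3
eef_pos: [0.4529, -0.1988, 0.2117]
eef_rot: [[-0.0, -0.001, 1.0], [0.0, 1.0, 0.001], [-1.0, 0.0, -0.0]]
ft_force: [-0.2, 0.6, -1.3]
finger_gap: 0.0583
```

carry_out --pt "0 0 -0.1 0 0 0" --pt "0 0 0 0 0 0" --pt "0 0 0 0 0 0"

```text
clock: 39.6
eef_pos: [0.453, -0.1988, 0.2114]
eef_rot: [[0.0, -0.001, 1.0], [-0.0, 1.0, 0.001], [-1.0, -0.0, 0.0]]
ft_force: [-1.4, 0.2, 5.3]
finger_gap: 0.0581
```

carry_out --pt "0 0 0.1 0 0 0" --pt "0 0 0 0 0 0"

```text
clock: 39.8
eef_pos: [0.453, -0.1988, 0.2118]
eef_rot: [[0.0, -0.001, 1.0], [-0.0, 1.0, 0.001], [-1.0, -0.0, 0.0]]
ft_force: [-0.3, 0.7, -0.4]
finger_gap: 0.058
```

carry_out --pt "0 0 0 0 0 0" --pt "0 0 0 0 0 0" --pt "0 0 0 0 0 0" --pt "0 0 0 0 0 0" --pt "0 0 0.5 0 0 0" --pt "0 0 1 0 0 0" --pt "0 0 3 0 0 0" --pt "0 0 3 0 0 0" --pt "0 0 1.5 0 0 0" --pt "0 0 0 0 0 0" --grip 7

```text
clock: 40.8
eef_pos: [0.4536, -0.1991, 0.3048]
eef_rot: [[0.006, -0.001, 1.0], [-0.003, 1.0, 0.001], [-1.0, -0.003, 0.006]]
ft_force: [-0.1, -0.7, -0.7]
finger_gap: 0.0699
```

Run:
```python
from h import *
st(); snap("wrist","w7.png"); marks("wrist",("garlic","plate"))
```

```text
t 40.8 pos [ 0.4536 -0.1991  0.3048] yaw 0.08 xax [ 0.006  -0.0027 -1.    ] gap 0.0699 F [-0.1432 -0.6531 -0.6985] q [-0.4369  0.2846  1.8934  0.0001  0.9571 -2.0091]
wrist garlic [(0.94, [0.4535, -0.1989, 0.0055])]
wrist plate []
```

View pics/w7.png

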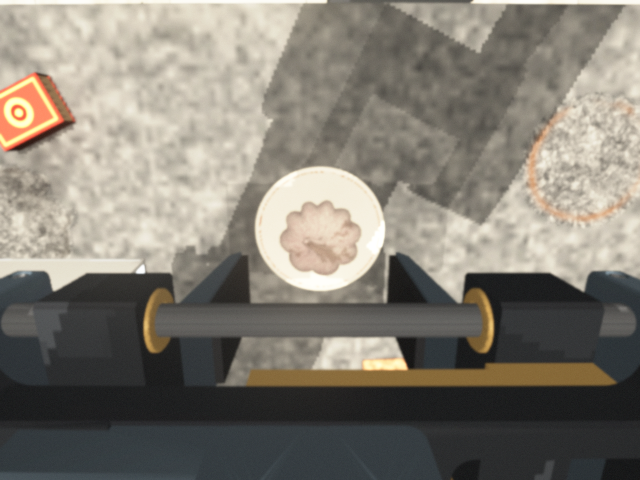

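Wrist view: the garlic stands upright in the middle of the plate, at (320,238) against the plate centre at (320,228). The difference is parallax. Next, the tall jar goes back.

carry_out --pt "0 0 3.5 0 0 0" --pt "0 0 4 0 0 0" --pt "0 1 3 0 0 0" --pt "0 2 0 0 0 0" --pt "0 3 0 0 0 0" --pt "0 3.5 0 0 0 0" --pt "-0.2 3.5 0 0 0 0" --pt "-0.2 3.5 0 0 0 0" --pt "-0.2 3.5 0 0 0 0" --pt "-0.1 3.5 0 0 0 0" --grip 8

```text
clock: 41.95
eef_pos: [0.4454, 0.0375, 0.4054]
eef_rot: [[-0.003, -0.001, 1.0], [-0.0, 1.0, 0.001], [-1.0, -0.0, -0.003]]
ft_force: [0.2, -0.5, -0.0]
finger_gap: 0.08
```

carry_out --pt "0 3.5 0 0 0 0" --pt "0 3.2 0 0 0 0" --pt "0 2 0 0 0 0" --pt "0 1.5 0 0 0 0" --pt "0 0 -2 0 0 0" --pt "0 0 -3 0 0 0" --pt "0 0 -3 0 0 0" --pt "0 0 -2 0 0 0" --pt "0 0 0 0 0 0" --pt "0 0 0 0 0 0"

```text
clock: 42.95
eef_pos: [0.446, 0.1382, 0.3063]
eef_rot: [[-0.002, -0.001, 1.0], [-0.0, 1.0, 0.001], [-1.0, -0.0, -0.002]]
ft_force: [0.1, 0.2, -0.6]
finger_gap: 0.0798
```

Run:
```python
from h import *
lat("tall_jar",.033); marks("wrist",("tall_jar",))
```

```text
t 42.95 pos [0.446  0.1382 0.3063] yaw 0.08 xax [-0.0017 -0.0004 -1.    ] gap 0.0798 F [ 0.06    0.1759 -0.6044] q [ 0.2758  0.2437  1.949   0.0001  0.9506 -1.2964]
tall_jar 0.66 rows 196.0 296.0 off mm [0.2897 0.63   0.8257] y 0.13890172198082923 camY-tcpY 6.207874609001629e-05
wrist tall_jar [(0.93, [0.4421, 0.1346, 0.016])]
```

The jar sits relative to the gripper just as it was released, with the same 0.6 mm reading as before. Descending and gripping.

carry_out --pt "0 0 -1 0 0 0" --pt "0 0 -1.5 0 0 0" --pt "0 0 -1.2 0 0 0" --pt "0 0 -0.8 0 0 0" --pt "0 0 -0.4 0 0 0" --pt "0 0 -0.2 0 0 0" --pt "0 0 0 0 0 0" --pt "0 0 0 0 0 0"

```text
clock: 43.9
eef_pos: [0.4461, 0.1382, 0.2562]
eef_rot: [[0.001, -0.001, 1.0], [0.0, 1.0, 0.001], [-1.0, 0.0, 0.001]]
ft_force: [-0.5, 0.1, 0.3]
finger_gap: 0.08
```

carry_out --pt "0 0 0 0 0 0" --pt "0 0 0 0 0 0" --pt "0 0 0 0 0 0" --pt "0 0 0 0 0 0" --pt "0 0 0 0 0 0" --grip 4 --force 22

```text
clock: 44.4
eef_pos: [0.446, 0.1383, 0.2561]
eef_rot: [[0.001, -0.001, 1.0], [0.0, 1.0, 0.001], [-1.0, 0.0, 0.001]]
ft_force: [-0.6, -0.3, 3.0]
finger_gap: 0.0641
```

carry_out --pt "0 0 0.5 0 0 0" --pt "0 0 1.5 0 0 0" --pt "0 0 2.5 0 0 0" --pt "0 0 3 0 0 0" --pt "0 0 3 0 0 0" --pt "0 0 2 0 0 0" --pt "0 0 1 0 0 0" --pt "0 0 0.5 0 0 0" --pt "0.5 -0.5 0 0 0 0" --pt "1.3 -1.4 0 0 0 0"

```text
clock: 45.4
eef_pos: [0.4634, 0.1193, 0.3946]
eef_rot: [[-0.003, -0.003, 1.0], [-0.0, 1.0, 0.003], [-1.0, -0.0, -0.003]]
ft_force: [0.1, 0.5, -3.3]
finger_gap: 0.0645
```

carry_out --pt "2.6 -2.7 0 0 0 0" --pt "2.9 -3 0 0 0 0" --pt "2.9 -3 0 0 0 0" --pt "2.9 -3 0 0 0 0" --pt "2.9 -3 0 0 0 0" --pt "2.9 -3 0 0 0 0" --pt "2.8 -2.9 0 0 0 0" --pt "1.7 -1.9 0 0 0 0" --pt "0.9 -1 0 0 0 0" --pt "0 0 0 0 0 0"

```text
clock: 46.4
eef_pos: [0.69, -0.118, 0.3925]
eef_rot: [[-0.004, 0.001, 1.0], [0.0, 1.0, -0.001], [-1.0, 0.0, -0.004]]
ft_force: [0.6, -0.2, -3.0]
finger_gap: 0.0646
```

carry_out --pt "0 0 -1 0 0 0" --pt "0 0 -2 0 0 0" --pt "0 0 -3 0 0 0" --pt "0 0 -3 0 0 0" --pt "0 0 -2.5 0 0 0" --pt "0 0 -1.7 0 0 0" --pt "0 0 -1 0 0 0" --pt "0 0 -0.4 0 0 0" --pt "0 0 0 0 0 0" --pt "0 0 0 0 0 0"

```text
clock: 47.4
eef_pos: [0.6892, -0.1156, 0.2509]
eef_rot: [[0.002, -0.002, 1.0], [-0.0, 1.0, 0.002], [-1.0, -0.0, 0.002]]
ft_force: [0.0, 0.3, -2.0]
finger_gap: 0.0646
```

carry_out --pt "0 0 -0.3 0 0 0" --pt "0 0 -0.1 0 0 0" --pt "0 0 0 0 0 0" --pt "0 0 0 0 0 0"

```text
clock: 47.8
eef_pos: [0.6889, -0.1158, 0.2459]
eef_rot: [[0.0, -0.001, 1.0], [0.0, 1.0, 0.001], [-1.0, 0.0, 0.0]]
ft_force: [0.8, 0.2, -2.5]
finger_gap: 0.0645
```

carry_out --pt "0 0 -0.15 0 0 0" --pt "0 0 0 0 0 0" --pt "0 0 0 0 0 0"

```text
clock: 48.1
eef_pos: [0.689, -0.1159, 0.2451]
eef_rot: [[0.001, -0.001, 1.0], [-0.0, 1.0, 0.001], [-1.0, -0.0, 0.001]]
ft_force: [-0.9, 0.6, 2.4]
finger_gap: 0.0646
```

carry_out --pt "0 0 0 0 0 0" --pt "0 0 0 0 0 0" --pt "0 0 0 0 0 0" --pt "0 0 0 0 0 0" --pt "0 0 0.5 0 0 0" --pt "0 0 1.5 0 0 0" --pt "0 0 3.5 0 0 0" --pt "0 0 4.5 0 0 0" --pt "0 0 4.5 0 0 0" --pt "0 0 2 0 0 0" --grip 8.4

```text
clock: 49.1
eef_pos: [0.689, -0.1158, 0.4165]
eef_rot: [[0.01, -0.001, 1.0], [-0.002, 1.0, 0.001], [-1.0, -0.002, 0.01]]
ft_force: [0.9, -1.0, 0.8]
finger_gap: 0.0839
```

carry_out --pt "-1.2 1.7 0 0 0 0" --pt "-2 2.9 0 0 0 0" --pt "-2.4 3.5 0 0 0 0" --pt "-2.4 3.5 0 0 0 0" --pt "-2.4 3.5 0 0 0 0" --pt "-2.4 3.5 0 0 0 0" --pt "-2.4 3.5 0 0 0 0" --pt "-2.4 3.5 0 0 0 0" --pt "-2.4 3.5 0 0 0 0" --pt "-2.1 2.9 0 0 0 0" --grip 8

```text
clock: 50.1
eef_pos: [0.4664, 0.2056, 0.4109]
eef_rot: [[0.002, -0.002, 1.0], [0.001, 1.0, 0.002], [-1.0, 0.001, 0.002]]
ft_force: [-1.1, -0.2, -0.4]
finger_gap: 0.0799
```

carry_out --pt "-1.3 1.9 0 0 0 0" --pt "-0.9 1.1 0 0 0 0" --pt "0 0 -2 0 0 0" --pt "0 0 -3 0 0 0" --pt "0 0 -3 0 0 0" --pt "0 0 -2 0 0 0" --pt "0 0 0 0 0 0" --pt "0 0 0 0 0 0"

```text
clock: 50.9
eef_pos: [0.4465, 0.2341, 0.3101]
eef_rot: [[0.001, -0.001, 1.0], [0.0, 1.0, 0.001], [-1.0, 0.0, 0.001]]
ft_force: [0.9, -0.5, 0.5]
finger_gap: 0.08
```

Run:
```python
from h import *
lat("squeeze_bottle",.0275); marks("wrist",("squeeze_bottle",)); snap("top"); marks("top",("tall_jar",)); snap("side"); marks("side",("tall_jar","garlic"))
```

```text
t 50.9 pos [0.4465 0.2341 0.3101] yaw 0.05 xax [ 0.001   0.0004 -1.    ] gap 0.08 F [ 0.9295 -0.5127  0.4695] q [ 0.4601  0.2925  1.8654 -0.0001  0.9826 -1.1115]
squeeze_bottle 0.64 rows 204.0 296.0 off mm [-0.581   0.8983  1.5788] y 0.2351223824514101 camY-tcpY 0.00011931669465059525
wrist squeeze_bottle []
top tall_jar [(0.81, [0.6875, -0.1181, 0.0017])]
side tall_jar [(0.79, [0.6851, -0.1187, 0.0053])]
side garlic [(0.77, [0.6251, -0.2198, -0.0004]), (0.76, [0.4528, -0.1988, 0.0078])]
```

carry_out --pt "-0.05 0.08 -1 0 0 0" --pt "0 0 -1.5 0 0 0" --pt "0 0 -1.3 0 0 0" --pt "0 0 -0.8 0 0 0" --pt "0 0 -0.4 0 0 0" --pt "0 0 -0.3 0 0 0" --pt "0 0 0 0 0 0" --pt "0 0 0 0 0 0" --grip 7.5

```text
clock: 52.1
eef_pos: [0.4456, 0.2351, 0.2566]
eef_rot: [[0.001, -0.001, 1.0], [0.0, 1.0, 0.001], [-1.0, 0.0, 0.001]]
ft_force: [-0.5, 0.5, 0.4]
finger_gap: 0.0747
```

carry_out --pt "0 0 0 0 0 0" --pt "0 0 0 0 0 0" --pt "0 0 0 0 0 0" --pt "0 0 0 0 0 0" --pt "0 0 0 0 0 0" --pt "0 0 0 0 0 0" --grip 3 --force 20

```text
clock: 52.7
eef_pos: [0.4455, 0.2351, 0.2565]
eef_rot: [[0.0, -0.001, 1.0], [0.0, 1.0, 0.001], [-1.0, 0.0, 0.0]]
ft_force: [0.2, 0.0, 2.4]
finger_gap: 0.0546
```

carry_out --pt "0 0 0.5 0 0 0" --pt "0 0 1.5 0 0 0" --pt "0 0 2.5 0 0 0" --pt "0 0 3 0 0 0" --pt "0 0 3 0 0 0" --pt "0 0 2.5 0 0 0" --pt "0 0 1.5 0 0 0" --pt "0 0 0.5 0 0 0" --pt "0.4 -0.5 0 0 0 0" --pt "0.9 -1.5 0 0 0 0"

```text
clock: 53.7
eef_pos: [0.4581, 0.2151, 0.4051]
eef_rot: [[-0.002, -0.003, 1.0], [-0.001, 1.0, 0.003], [-1.0, -0.001, -0.002]]
ft_force: [1.1, -1.0, -3.0]
finger_gap: 0.0549
```

carry_out --pt "1.7 -2.8 0 0 0 0" --pt "1.9 -3 0 0 0 0" --pt "1.9 -3 0 0 0 0" --pt "1.9 -3 0 0 0 0" --pt "1.9 -3 0 0 0 0" --pt "1.9 -3 0 0 0 0" --pt "1.7 -2.7 0 0 0 0" --pt "1.1 -2 0 0 0 0" --pt "0.5 -1 0 0 0 0" --pt "0 0 0 0 0 0"

```text
clock: 54.7
eef_pos: [0.6037, -0.0213, 0.4046]
eef_rot: [[-0.003, 0.001, 1.0], [0.0, 1.0, -0.001], [-1.0, 0.0, -0.003]]
ft_force: [-1.1, 0.3, -3.1]
finger_gap: 0.0555
```

carry_out --pt "0 0 -1 0 0 0" --pt "0 0 -2 0 0 0" --pt "0 0 -3 0 0 0" --pt "0 0 -3 0 0 0" --pt "0 0 -2.5 0 0 0" --pt "0 0 -1.7 0 0 0" --pt "0 0 -1 0 0 0" --pt "0 0 -0.4 0 0 0" --pt "0 0 0 0 0 0" --pt "0 0 0 0 0 0"

```text
clock: 55.7
eef_pos: [0.6037, -0.0198, 0.2612]
eef_rot: [[0.002, -0.002, 1.0], [0.0, 1.0, 0.002], [-1.0, 0.0, 0.002]]
ft_force: [0.8, -0.6, -2.3]
finger_gap: 0.0551
```

carry_out --pt "0 0 -0.6 0 0 0" --pt "0 0 -0.5 0 0 0" --pt "0 0 -0.3 0 0 0" --pt "0 0 0 0 0 0" --pt "0 0 0 0 0 0"

```text
clock: 56.2
eef_pos: [0.6035, -0.0201, 0.2462]
eef_rot: [[-0.0, -0.001, 1.0], [0.0, 1.0, 0.001], [-1.0, 0.0, -0.0]]
ft_force: [0.2, -0.8, -2.1]
finger_gap: 0.0549
```

carry_out --pt "0 0 -0.1 0 0 0" --pt "0 0 0 0 0 0" --pt "0 0 0 0 0 0"

```text
clock: 56.5
eef_pos: [0.6035, -0.02, 0.2456]
eef_rot: [[0.001, -0.001, 1.0], [0.0, 1.0, 0.001], [-1.0, 0.0, 0.001]]
ft_force: [-0.9, 1.2, -0.0]
finger_gap: 0.0552
```

carry_out --pt "0 0 0 0 0 0" --pt "0 0 0 0 0 0" --pt "0 0 0 0 0 0" --pt "0 0 0 0 0 0" --pt "0 0 0.5 0 0 0" --pt "0 0 1.5 0 0 0" --pt "0 0 3.5 0 0 0" --pt "0 0 4.5 0 0 0" --pt "0 0 4.5 0 0 0" --pt "0 0 2 0 0 0" --grip 8

```text
clock: 57.5
eef_pos: [0.6037, -0.02, 0.4157]
eef_rot: [[0.008, -0.001, 1.0], [-0.0, 1.0, 0.001], [-1.0, -0.0, 0.008]]
ft_force: [0.9, -0.3, -0.4]
finger_gap: 0.0802
```

carry_out --pt "-0.8 1.7 0 0 0 0" --pt "-1.3 2.9 0 0 0 0" --pt "-1.6 3.5 0 0 0 0" --pt "-1.6 3.5 0 0 0 0" --pt "-1.6 3.5 0 0 0 0" --pt "-1.6 3.5 0 0 0 0" --pt "-1.6 3.5 0 0 0 0" --pt "-1.6 3.5 0 0 0 0" --pt "-1.6 3.5 0 0 0 0" --pt "-1.3 2.9 0 0 0 0" --grip 7

```text
clock: 58.5
eef_pos: [0.4551, 0.302, 0.4086]
eef_rot: [[-0.003, -0.003, 1.0], [-0.001, 1.0, 0.003], [-1.0, -0.001, -0.003]]
ft_force: [-0.1, 0.4, -0.4]
finger_gap: 0.0704
```

carry_out --pt "-0.8 1.7 0 0 0 0" --pt "-0.35 0.75 0 0 0 0" --pt "0 0 -2 0 0 0" --pt "0 0 -3 0 0 0" --pt "0 0 -3 0 0 0" --pt "0 0 -2 0 0 0" --pt "0 0 0 0 0 0" --pt "0 0 0 0 0 0"

```text
clock: 59.3
eef_pos: [0.4458, 0.3243, 0.3101]
eef_rot: [[-0.001, -0.001, 1.0], [-0.001, 1.0, 0.001], [-1.0, -0.001, -0.001]]
ft_force: [-0.6, 0.0, 0.2]
finger_gap: 0.07
```

Run:
```python
from h import *
lat("spice_jar",.022); snap("top"); marks("top",("tall_jar","squeeze_bottle")); snap("side"); marks("side",("tall_jar","squeeze_bottle"))
```

```text
t 59.3 pos [0.4458 0.3243 0.3101] yaw 0.06 xax [-0.001  -0.0006 -1.    ] gap 0.07 F [-0.5989  0.0313  0.2476] q [ 0.608   0.3606  1.7593  0.      1.0229 -0.9639]
spice_jar 0.6 rows 212.0 296.0 off mm [1.1708 1.2797 1.6071] y 0.3256476508759645 camY-tcpY 8.394566630315348e-05
top tall_jar [(0.62, [0.6889, -0.1166, 0.0022])]
top squeeze_bottle [(0.86, [0.6056, -0.0213, 0.0071])]
side tall_jar [(0.9, [0.6864, -0.1168, 0.0067])]
side squeeze_bottle [(0.91, [0.6003, -0.022, 0.0039])]
```

carry_out --pt "0 0.05 -1 0 0 0" --pt "0 0 -1.5 0 0 0" --pt "0 0 -1.3 0 0 0" --pt "0 0 -0.8 0 0 0" --pt "0 0 -0.4 0 0 0" --pt "0 0 -0.3 0 0 0" --pt "0 0 0 0 0 0" --pt "0 0 0 0 0 0" --grip 6.5

```text
clock: 60.5
eef_pos: [0.4461, 0.3251, 0.2576]
eef_rot: [[0.001, -0.001, 1.0], [0.001, 1.0, 0.001], [-1.0, 0.001, 0.001]]
ft_force: [-0.6, -0.2, 0.9]
finger_gap: 0.0649
```

carry_out --pt "0 0 0 0 0 0" --pt "0 0 0 0 0 0" --pt "0 0 0 0 0 0" --pt "0 0 0 0 0 0" --pt "0 0 0 0 0 0" --pt "0 0 0 0 0 0" --grip 2 --force 15

```text
clock: 61.1
eef_pos: [0.446, 0.325, 0.2575]
eef_rot: [[0.0, -0.001, 1.0], [0.0, 1.0, 0.001], [-1.0, 0.0, 0.0]]
ft_force: [0.2, -1.0, 2.8]
finger_gap: 0.0437
```

carry_out --pt "0 0 0.5 0 0 0" --pt "0 0 1.5 0 0 0" --pt "0 0 2.5 0 0 0" --pt "0 0 3 0 0 0" --pt "0 0 3 0 0 0" --pt "0 0 2.5 0 0 0" --pt "0 0 1.5 0 0 0" --pt "0 0 0.5 0 0 0" --pt "0.5 -0.5 0 0 0 0" --pt "1.3 -1.5 0 0 0 0"

```text
clock: 62.1
eef_pos: [0.4635, 0.3052, 0.4062]
eef_rot: [[-0.002, -0.003, 1.0], [-0.001, 1.0, 0.003], [-1.0, -0.001, -0.002]]
ft_force: [-0.6, -0.6, -2.0]
finger_gap: 0.0434
```

carry_out --pt "2.5 -2.8 0 0 0 0" --pt "2.7 -3 0 0 0 0" --pt "2.7 -3 0 0 0 0" --pt "2.7 -3 0 0 0 0" --pt "2.7 -3 0 0 0 0" --pt "2.7 -3 0 0 0 0" --pt "2.5 -2.83 0 0 0 0" --pt "1.5 -1.9 0 0 0 0" --pt "0.75 -1 0 0 0 0" --pt "0 0 0 0 0 0"

```text
clock: 63.1
eef_pos: [0.672, 0.0683, 0.4055]
eef_rot: [[-0.003, 0.001, 1.0], [-0.0, 1.0, -0.001], [-1.0, -0.0, -0.003]]
ft_force: [-0.3, 0.9, -1.0]
finger_gap: 0.0436
```

carry_out --pt "0 0 -1 0 0 0" --pt "0 0 -2 0 0 0" --pt "0 0 -3 0 0 0" --pt "0 0 -3 0 0 0" --pt "0 0 -2.5 0 0 0" --pt "0 0 -1.7 0 0 0" --pt "0 0 -1 0 0 0" --pt "0 0 -0.8 0 0 0" --pt "0 0 0 0 0 0" --pt "0 0 0 0 0 0"

```text
clock: 64.1
eef_pos: [0.6716, 0.07, 0.258]
eef_rot: [[0.001, -0.002, 1.0], [0.0, 1.0, 0.002], [-1.0, 0.0, 0.001]]
ft_force: [-0.0, 0.1, -0.8]
finger_gap: 0.0436
```

carry_out --pt "0 0 -0.5 0 0 0" --pt "0 0 -0.3 0 0 0" --pt "0 0 -0.2 0 0 0" --pt "0 0 0 0 0 0" --pt "0 0 0 0 0 0"

```text
clock: 64.6
eef_pos: [0.6715, 0.0696, 0.2473]
eef_rot: [[0.0, -0.001, 1.0], [0.0, 1.0, 0.001], [-1.0, 0.0, 0.0]]
ft_force: [1.0, -0.5, -1.5]
finger_gap: 0.0434
```

carry_out --pt "0 0 -0.1 0 0 0" --pt "0 0 0 0 0 0" --pt "0 0 0 0 0 0"

```text
clock: 64.9
eef_pos: [0.6716, 0.0697, 0.2466]
eef_rot: [[0.001, -0.001, 1.0], [0.0, 1.0, 0.001], [-1.0, 0.0, 0.001]]
ft_force: [-1.0, 0.5, -0.0]
finger_gap: 0.0433
```

Contact again, where it should be. I'll release, rise, move clear towards the board side and check.

carry_out --pt "0 0 0 0 0 0" --pt "0 0 0 0 0 0" --pt "0 0 0 0 0 0" --pt "0 0 0 0 0 0" --pt "0 0 0.5 0 0 0" --pt "0 0 1.5 0 0 0" --pt "0 0 3.5 0 0 0" --pt "0 0 4.5 0 0 0" --pt "0 0 4.5 0 0 0" --pt "0 0 2 0 0 0" --grip 6.5

```text
clock: 65.9
eef_pos: [0.6715, 0.0697, 0.4183]
eef_rot: [[0.01, -0.001, 1.0], [0.001, 1.0, 0.001], [-1.0, 0.001, 0.01]]
ft_force: [0.2, -0.7, 0.0]
finger_gap: 0.0649
```

carry_out --pt "-1 1.5 0 0 0 0" --pt "-2.2 3 0 0 0 0" --pt "-2.5 3.5 0 0 0 0" --pt "-2.5 3.5 0 0 0 0" --pt "-2.5 3.5 0 0 0 0" --pt "-2.5 3.5 0 0 0 0" --pt "-2.5 3.5 0 0 0 0" --pt "-2 3 0 0 0 0" --pt "-1 1.5 0 0 0 0" --pt "0 0 0 0 0 0"

```text
clock: 66.9
eef_pos: [0.4818, 0.3368, 0.4103]
eef_rot: [[-0.003, -0.005, 1.0], [-0.0, 1.0, 0.005], [-1.0, -0.0, -0.003]]
ft_force: [-0.6, -0.3, 0.3]
finger_gap: 0.0648
```

Run:
```python
from h import *
st()
for n in("top","side"):
    snap(n,n+"9.png"); marks(n,("garlic","tall_jar","squeeze_bottle","spice_jar","sugar_jar","cup"))
a=[cv2.imread(f"pics/{n}9.png") for n in("top","side")]
b=[a[0][90:370,150:520],a[1][90:400,190:540]]
cv2.imwrite("pics/both9.png",np.hstack([cv2.resize(x,(400,400)) for x in b]))
```

```text
t 66.9 pos [0.4818 0.3368 0.4103] yaw 0.31 xax [-0.0028 -0.0004 -1.    ] gap 0.0648 F [-0.6358 -0.313   0.2626] q [ 0.5903  0.3372  1.5242  0.0012  1.2827 -0.9863]
top garlic [(0.74, [0.4514, -0.1972, 0.0058]), (0.67, [0.6259, -0.2147, -0.0031])]
top tall_jar [(0.73, [0.6884, -0.1189, 0.0022])]
top squeeze_bottle [(0.81, [0.6083, -0.022, 0.0074])]
top spice_jar [(0.89, [0.6302, 0.1732, -0.0009]), (0.84, [0.6748, 0.0709, 0.0041]), (0.71, [0.7192, 0.1912, 0.0024]), (0.56, [0.45, -0.1968, 0.0041])]
top sugar_jar [(0.89, [0.6652, 0.2998, -0.0041])]
top cup [(0.84, [0.7393, -0.2811, 0.002])]
side garlic [(0.82, [0.6255, -0.2201, 0.0011]), (0.68, [0.4531, -0.1961, 0.0092])]
side tall_jar [(0.87, [0.6873, -0.1203, 0.0035])]
side squeeze_bottle [(0.71, [0.6019, -0.024, 0.0058])]
side spice_jar [(0.94, [0.6702, 0.073, 0.0026]), (0.56, [0.6325, 0.1755, 0.0015]), (0.43, [0.4524, -0.1931, -0.0011])]
side sugar_jar [(0.81, [0.6592, 0.3016, 0.0035])]
side cup [(0.66, [0.7394, -0.2819, 0.0007])]
```

View pics/both9.png

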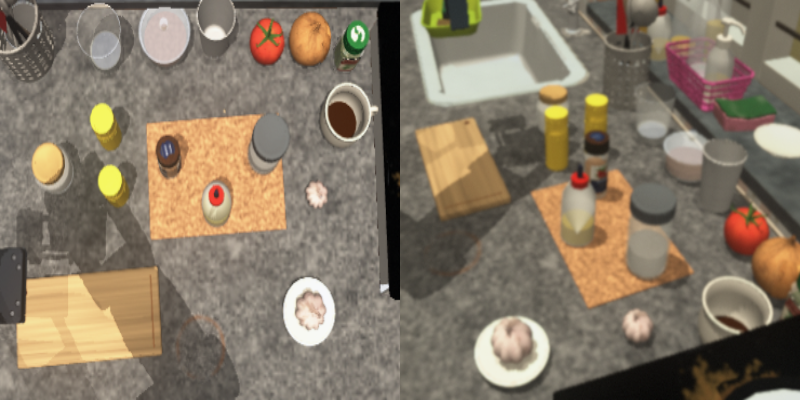

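Final view: the jar (268,145), bottle (215,203) and spice jar (168,155) stand upright on the mat. The garlic is upright on the plate (311,313), and the board is empty. The sugar jar and cup are unmoved. I'll compare against the first pictures, then hand in.

Run:
```python
from h import *
for n,ps in(("top",{"tall":(399,186,20),"bottle":(350,232,16),"spice":(305,195,14),"cup":(468,172,24),"mat":(300,240,12)}),("side",{"tall":(410,245,20),"bottle":(347,235,16),"spice":(361,203,12)})):
    a,b=cv2.imread(f"pics/{n}0.png"),cv2.imread(f"pics/{n}9.png")
    for k,(u,v,h) in ps.items():
        up=lambda x:cv2.resize(x,None,fx=5,fy=5,interpolation=cv2.INTER_CUBIC)
        r=cv2.matchTemplate(up(b[v-h-8:v+h+8,u-h-8:u+h+8]),up(a[v-h:v+h,u-h:u+h]),cv2.TM_CCOEFF_NORMED); _,s,_,l=cv2.minMaxLoc(r)
        print(n,k,round(s,3),"shift px",np.array(l)/5-8)
ctrl.sign_off()
```

```text
top tall 0.989 shift px [0.2 0. ]
top bottle 0.993 shift px [-0.2  0. ]
top spice 0.994 shift px [0.2 0. ]
top cup 0.999 shift px [0. 0.]
top mat 0.99 shift px [0. 0.]
side tall 0.954 shift px [0.  0.2]
side bottle 0.999 shift px [0.2 0. ]
side spice 0.998 shift px [0. 0.]
the job is handed in; nothing more can be done
```

The job is done and handed in at about 67 s of the 144 s allowed. I stood the bottle, the spice jar and the tall jar on the board and set the larger garlic upright in the middle of the plate. Only after that did I put the three back.

- **Original places:** comparing the first and last pictures, the jar, bottle and spice jar are shifted by at most 0.2 px, well under 1 mm.
- **Garlic:** it stands upright within about 2 mm of the plate's centre, by the marks from all three cameras. I set it down once on the mat to regrasp it 6 mm higher, so the fingertips would clear the plate's rim.
- **Bystanders:** the cup's shift is 0 px. The sugar jar stayed upright and its marks moved no more than their usual scatter. The yellow jars and the small garlic stand where they were.
- **Disagreement:** the tall jar's network marks moved by about 2–3 mm between the first and last pictures. The direct picture comparison shows no such shift, so I take it as noise.
- **Forces:** I saw no contact force above about 12 N, and nothing fell over.

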